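Load marked cores into a carrying rack and lock its retaining bar

ROBOT

A 6-joint arm with a two-finger parallel gripper is mounted at the origin on a cart in front of the work surface, level with it; the furniture and walls round the work are solid. World frame = base frame: x ahead of the robot, y to its left, z up, the work surface at z = 0. Lengths are in m, angles in rad, forces in N, time in s.
With the tool pointing down it reaches from about 0.275 to 0.85 m from the base axis. Payload 5.2 kg.
Tool frame: the origin (TCP) lies midway between the tips of the shut fingers; the grasp point (between the pads) lies 19 mm behind it; z points along the fingers, y is the line along which they close (so a half turn about z gives the same grasp; the last joint's range is limited). The gripper opens to 85 mm and grips with 20 to 120 N. Pads are 22 mm wide; open, the fingers measure 114 mm over their backs; the gripper's body (76 mm by 85 mm) begins 54 mm behind the grasp point. The pads swing forward as they close: fully open they stand 13 mm farther back than shut.
Start: joints at [-1.395, 0.259, 1.535, -0, 1.348, -0.203], TCP at [0.203, -0.511, 0.231] pointing down, gripper open.
Joint ranges: [-3.14, 3.14], [-0.91, 2.08], [0.19, 2.58], [-1.22, 4.36], [0.22, 2.71], [-3.12, 3.12]. Speed limits (rad/s): [2.57, 2.57, 3.14, 3.14, 3.14, 3.14].

INTERFACE

Orientations are given as a unit quaternion [w, x, y, z].
In Python, from plant import env gives the robot as it stands. The module is installed in compiled form; this text tells all that it offers.
- The arm moves only by the shell command python3 -m crank 'ROWS'. ROWS is JSON, a list of rows, each a list of 7 numbers: the turn, a rotation vector about the tool's x, y, z in degrees, then the shift along the tool's x, y, z in cm, then the opening, from 0 (shut) to 1 (fully open). A call has exactly 5 rows; each row is the pose to reach, as a shift and turn from the pose commanded when the call began, along the tool's axes at that moment; what a row does not reach only later rows make up. A row lasts 1/12 s, in which the tool goes at most 41.7 mm and 7.16 degrees, less where a joint would pass 70% of its speed; a pose out of reach is approached as far as the arm can. A call with a gripper value outside its range is refused whole. The fingers move at their own pace and stop on an object; the grip force is fixed at half the most. Time passes only in rows, so rows that repeat a pose let the fingers close, or fill a call up. It gives the time, the measured TCP pose, the force, the opening and the grip force at its end, in the units of the state.
- env.observe(): the state, without advancing time (a new reading comes with each control period).
- env.snapshot(name): name is "scene" or "top"; returns the picture (420x560x3 uint8, red, green, blue); there is no depth.
- env.camera_params(name): a dict with "fov_y" (degrees; the focal length in pixels is half the picture's height over the tangent of half this angle, whatever the lens; pixels are square), "cx", "cy" (the principal point, pixels), "k1" (the pictures are not rectified: a ray, as slopes to the right and down, at radius r is drawn at 1 + k1 r^2 times it, then the intrinsics apply), "eye" and "orientation" of the camera in the world. Camera axes: x right, y up, looking along -z (the intrinsics and any distortion apply to the point x, -y, -z); pixel columns grow to the right and rows downward; lengths in m; the calibration is good to about 2 mm. A picture is of the moment at which its call begins. camera_params takes no time and is no camera call.
- env.job_done(): hands the job in; it is judged then, once.
The state is a dict: "time": time; "q": joint angles; "joint_velocities": joint speeds; "effort": joint torques, N m; "tool_pos": TCP position; "ee_rot": TCP orientation; "ft_force": force on the tool from outside, world axes, zero at the start; "torque": the same for the moment, N m; "finger_gap": opening from 0.0 (shut) to 1.0 (fully open); "grasp_force": force on a finger pad.
Only numpy, scipy, OpenCV 4.12 (cv2) and the standard library are available. Lean on these libraries where they do the work, as an engineer would, in place of code of your own. Each camera call takes 0.05 s, during which the arm holds its last target. There are 200 camera calls.

TASK

Load the mortar cores into the carrying rack so that they can go to the saw. Swing the rack's retaining bar clear of the cradles and lay every core from the tray in a cradle of its own, turned so that its ink line faces straight up (roll a core along the tray to turn it). When all are in, swing the bar shut over them against its stop, push the spring plunger at its end right down and, while it is down, slide the keeper outwards over its shoulder, so that plunger and bar stay locked when you let go. Leave the other things on the bench where they lie.

Things in the scene. Friction and masses are not known exactly. Their poses are not given: they have to be found in the camera images.
- core_rack: Fixed aluminium rack, base plate 124 x 300 mm, its top 8 mm up. Origin on the bench under the middle cradle; z up, -x toward the robot. Three cradles in a row along y, a core lies along x. Each is two 14 mm wide steel V saddles at x +-30 mm; fingers fit down between them. End rails, 28 mm high, at x +-53 mm. Bar's pivot post (18 mm) at y +122, strike post (34 mm square, 53 mm high) at y -130 mm.
- cradle_1 (a point): Centre of cradle 1 (rack y = 66 mm): where the middle of a seated core's axis comes to lie, 34 mm above the bench (top of the core then at 52 mm). Axes are the rack's: a seated core lies along x. Any core may go in any cradle.
- cradle_2 (a point): Centre of cradle 2 (rack y = 0 mm): where the middle of a seated core's axis comes to lie, 34 mm above the bench (top of the core then at 52 mm). Axes are the rack's: a seated core lies along x. Any core may go in any cradle.
- cradle_3 (a point): Centre of cradle 3 (rack y = -66 mm): where the middle of a seated core's axis comes to lie, 34 mm above the bench (top of the core then at 52 mm). Axes are the rack's: a seated core lies along x. Any core may go in any cradle.
- bar_pivot (a point): The retaining bar's upright pivot axis, at the height of the bar's underside (55 mm above the bench). Axes are the rack's.
- retaining_bar (a joint): Angle of the steel retaining bar (20 mm wide, 10 thick, 298 long), rad: 0 = shut at its stop, along the rack's -y over the cores' middles (3 mm above them), lock pin over the strike hole; up to 1.8 as it swings level, clockwise from above, to the rack's -x side. At angle a it points along (-sin a, -cos a) in the rack's x, y. Starts at 0.05 to 0.5. Stays where left; about 1 N at the knob moves it.
- bar_knob (a point): Middle of the top of the black upright knob on the retaining bar, by which it is swung: 20 mm thick, 30 mm tall, its top 95 mm above the bench, 155 mm from the pivot. Axes are the bar's (the bar runs along -y from the pivot).
- lock_plunger (a joint): How far the spring plunger at the bar's end is pushed down, m: 0 = up, 0.014 = right down (stop). Its spring takes 3.6 N to start, 10 N at the bottom, and lifts it again when let go unless the keeper traps it; trapped, it rests at about 0.011. Its 10 mm pin enters the strike hole only with the bar shut (within 3 mm at the pin).
- plunger_top (a point): Middle of the top of the plunger's black thumb pad (24 mm across, 40 mm along the bar), 252 mm from the pivot; moves with it: 107 mm above the bench when up, 93 mm right down. A steel shoulder sticks out of the pad 12 mm toward the pivot, 15 mm below the pad's top. Axes are the bar's (-y away from the pivot).
- keeper (a joint): How far the keeper is slid out, m: 0 = free, 0.012 = right out. A flat steel frame round the plunger that slides along the bar away from the pivot (bar's -y). Out, its bridge covers the plunger's shoulder by 10 mm and holds it down with 3 mm play; the bridge passes only when the plunger is down by more than 0.011. About 1.5 N moves it; it stays where left.
- keeper_tab (a point): On the keeper's upright steel tab (30 mm wide, 5 thick): the face to push, looking to the pivot. It stands at the pad's outer end (22 mm from the pin axis when free) and reaches 109 mm above the bench, 16 mm over the pad when that is right down: a fingertip holding the pad down and moving outward along it takes the tab along. Moves with the keeper. Axes are the bar's.
- tray: White plastic tray, fixed on the bench, 334 x 350 mm over all (x, y), in which the cores lie at the start: flat floor 3 mm above the bench, upright walls 3 mm thick, 16 mm high above the bench. Origin under its centre.
- core_1: Grey mortar core, a cylinder 36 mm thick and 90 mm long, 0.18 to 0.29 kg, with a straight black ink line 3 mm wide along it and a radial tick from the line to the centre of each end face. All cores are alike. Origin at its centre, x along its axis, +z out through the ink line. It rolls freely when pushed or knocked; absent (None) in some starts.
- core_2: Grey mortar core, a cylinder 36 mm thick and 90 mm long, 0.18 to 0.29 kg, with a straight black ink line 3 mm wide along it and a radial tick from the line to the centre of each end face. All cores are alike. Origin at its centre, x along its axis, +z out through the ink line. It rolls freely when pushed or knocked; absent (None) in some starts.
- core_3: Grey mortar core, a cylinder 36 mm thick and 90 mm long, 0.18 to 0.29 kg, with a straight black ink line 3 mm wide along it and a radial tick from the line to the centre of each end face. All cores are alike. Origin at its centre, x along its axis, +z out through the ink line. It rolls freely when pushed or knocked; absent (None) in some starts.
- marker_0: Bystander, loose: felt marker with a cap, 128 mm. To be left alone. Origin under its middle.
- screwdriver: Bystander, loose: screwdriver, 185 mm. To be left alone. Origin under its middle.

How it is judged:
By the outcome, as a careful person would: the job done as asked, in the order asked, and still so for the second after the job is handed in, with the robot touching nothing.
Of core_1, core_2, core_3 only 2 to 3 are there at a start; the rules pass over those that are not, and their reading is None.
At some moment in a run one of core_1, core_2, core_3 may be knocked a few centimetres aside while the robot is not near it.
Once in a run the grip may slacken for a moment while it holds something.
It also fails if it takes over 210 s, if anything falls off the work surface, if the arm or the gripper's body presses on something with over 40 N, if the wrist force passes 120 N, or if a joint passes its speed limit or range.

## Working session

There is one attempt and no reset: what is moved stays moved. The work goes in short steps, Python scripts to look and compute and a shell command to move; the robot and the scene stay as the last step left them, time stands still between calls to the robot, and variables do not carry over. Pictures are saved under pics/ and viewed, at most 14 in all, crops included, and the job is handed in when it is done.

```bash
mkdir -p pics; cat > h.py <<'E'
import numpy as np, cv2
from plant import env
from scipy.spatial.transform import Rotation as R
def rot(q): return R.from_quat([q[1],q[2],q[3],q[0]])
def snap(name,fn=None):
    im=env.snapshot(name)
    if fn: cv2.imwrite('pics/'+fn,im[:,:,::-1])
    return im
def ray(cam,px):
    p=env.camera_params(cam); f=210/np.tan(np.radians(p['fov_y'])/2)
    K=np.array([[f,0,p['cx']],[0,f,p['cy']],[0,0,1.]])
    u=cv2.undistortPoints(np.array(px,float).reshape(-1,1,2),K,np.array([p['k1'],0,0,0.]),None,None).reshape(-1,2)
    d=np.c_[u[:,0],-u[:,1],-np.ones(len(u))]
    return np.array(p['eye']),rot(p['orientation']).apply(d)
def onz(cam,px,z):
    e,d=ray(cam,px); return e+d*((z-e[2])/d[:,2])[:,None]
def proj(cam,P):
    p=env.camera_params(cam); f=210/np.tan(np.radians(p['fov_y'])/2)
    c=rot(p['orientation']).inv().apply(np.atleast_2d(P)-np.array(p['eye']))
    s=np.c_[c[:,0]/-c[:,2],-c[:,1]/-c[:,2]]; r2=(s**2).sum(1)[:,None]
    return s*(1+p['k1']*r2)*f+[p['cx'],p['cy']]
def to_tool(P,yaw=None):
    s=env.observe(); return rot(s['ee_rot']).inv().apply(np.array(P)-s['tool_pos'])*100
E
python3 - <<'E'
from h import *
for n in('top','scene'):
    snap(n,n+'0.png'); print(n,env.camera_params(n))
s=env.observe();print(s)
print(rot(s['ee_rot']).as_matrix().round(3))
E
```

```text
top {'fov_y': 50.349509057948595, 'cx': 280.536163459841, 'cy': 207.53431305779802, 'k1': 0.013736856442532832, 'eye': array([ 0.31877248, -0.06215552,  1.19438635]), 'orientation': array([-0.70309444, -0.05962113,  0.05287629,  0.70661703])}
scene {'fov_y': 50.45026060848798, 'cx': 272.468344663949, 'cy': 201.60804698606057, 'k1': -0.12751640371657935, 'eye': array([0.13330764, 0.66237373, 1.03985932]), 'orientation': array([-0.24226441, -0.08176175,  0.3427362 ,  0.90396619])}
{'time': 0.1, 'q': array([-1.39484888e+00,  2.59280500e-01,  1.53594759e+00, -2.36102752e-05,
        1.34800751e+00, -2.02791645e-01]), 'joint_velocities': array([ 0.00029448,  0.00060335, -0.00385204, -0.00191822,  0.00111797,
        0.00029039]), 'effort': array([ 2.65264556e-03, -4.46973932e+01, -2.91245860e+01, -3.20426925e-04,
        6.26321562e-03,  2.25303125e-05]), 'tool_pos': array([ 0.20329742, -0.51054828,  0.2305627 ]), 'ee_rot': array([-8.21552716e-04,  9.82122283e-01,  1.88242255e-01, -4.84639805e-07]), 'ft_force': array([-0.52604175,  0.10827197, -0.51223243]), 'torque': array([-0.0190314 , -0.0116334 ,  0.01580527]), 'grasp_force': 0.0, 'finger_gap': 1.0009520311693556}
[[ 0.929  0.37  -0.   ]
 [ 0.37  -0.929  0.002]
 [ 0.    -0.002 -1.   ]]
```

View pics/top0.png

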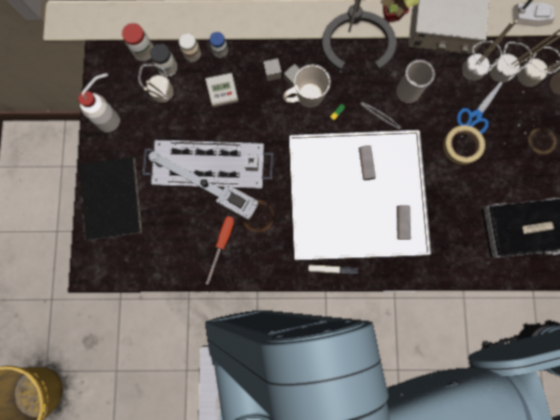

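View pics/scene0.png

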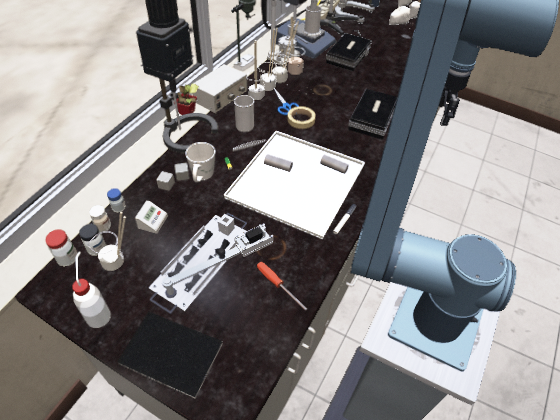

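Top view: two grey cores in the white tray at about (367,162) and (403,222). The rack is centred near (207,164), with the pivot post at (154,157), the bar pointing to the plunger at (240,203) and the screwdriver just below at (220,245). Next I'll make measurements and an enlarged montage.

```bash
cat > cores.py <<'E'
from h import *
def cores(im):
    # cores in top view: dark-ish blobs inside the white tray
    g=cv2.cvtColor(im,cv2.COLOR_RGB2GRAY)
    w=cv2.morphologyEx((g>190).astype(np.uint8),cv2.MORPH_OPEN,np.ones((3,3)))
    cs,_=cv2.findContours(w,cv2.RETR_EXTERNAL,cv2.CHAIN_APPROX_NONE)
    c=[c for c in cs if cv2.pointPolygonTest(cv2.convexHull(c),(360,195),False)>0]
    c=max(c,key=cv2.contourArea)
    hull=np.zeros_like(g); cv2.fillPoly(hull,[cv2.convexHull(c)],1)
    hull=cv2.erode(hull,np.ones((7,7)))
    m=((g<165)&(hull>0)).astype(np.uint8); m=cv2.morphologyEx(m,cv2.MORPH_OPEN,np.ones((3,3)))
    out=[]
    for k in cv2.findContours(m,cv2.RETR_EXTERNAL,cv2.CHAIN_APPROX_NONE)[0]:
        if cv2.contourArea(k)>120: out.append((cv2.minAreaRect(k),cv2.contourArea(k)))
    return out,cv2.minAreaRect(c)
if __name__=='__main__':
    im=snap('top'); o,t=cores(im)
    tb=onz('top',cv2.boxPoints(t),0.016); print('tray',tb.round(3).tolist(),tb.mean(0).round(4),[np.linalg.norm(tb[i]-tb[i-1]).round(3) for i in range(4)])
    for r,a in o:
        b=onz('top',cv2.boxPoints(r),0.025); e=[b[1]-b[0],b[2]-b[1]]; L=max(e,key=np.linalg.norm)
        print('core',np.round(r[0],1),a,b.mean(0).round(4),'ax',np.degrees(np.arctan2(L[1],L[0])).round(1)%180,[np.linalg.norm(x).round(3) for x in e])
E
python3 - <<'E'
from h import *
import runpy; runpy.run_path('cores.py',run_name='__main__')
a=cv2.imread('pics/top0.png');b=cv2.imread('pics/scene0.png')
def c(i,x,y,w,h,W,H): return cv2.resize(i[y:y+h,x:x+w],(W,H),interpolation=cv2.INTER_CUBIC)
m=np.vstack([np.hstack([c(a,140,130,140,105,400,300),c(a,350,140,80,105,228,300),np.zeros((300,172,3),np.uint8)]),
 np.hstack([c(b,145,205,140,105,400,300),c(b,255,145,100,75,400,300)])])
cv2.imwrite('pics/m0.png',m)
E
```

```text
tray [[0.708, -0.077, 0.016], [0.72, -0.437, 0.016], [0.384, -0.431, 0.016], [0.371, -0.087, 0.016]] [ 0.5455 -0.258   0.016 ] [np.float64(0.337), np.float64(0.36), np.float64(0.336), np.float64(0.345)]
core [403.  222.5] 393.5 [ 0.4652 -0.3729  0.025 ] ax 177.1 [np.float64(0.032), np.float64(0.087)]
core [366.5 162.7] 371.0 [ 0.6276 -0.283   0.025 ] ax 5.800000000000011 [np.float64(0.034), np.float64(0.093)]
```

View pics/m0.png

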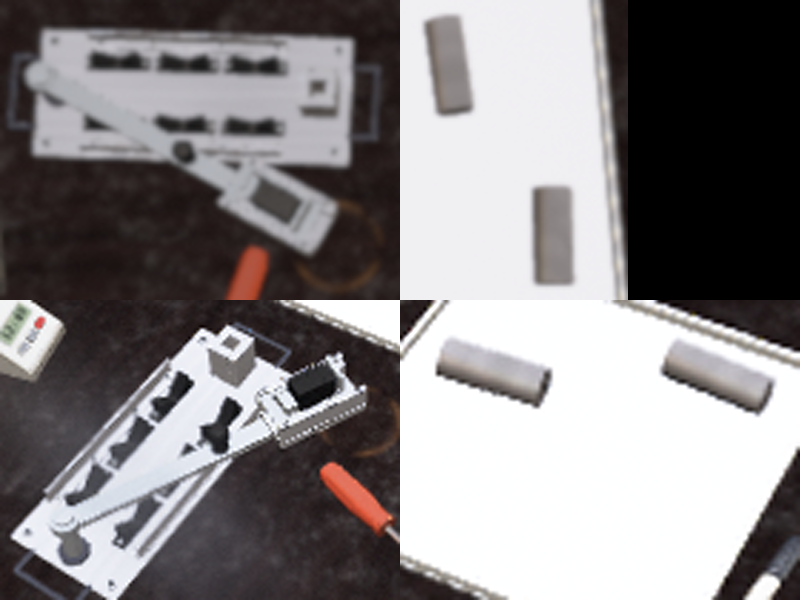

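The rack and bar are clear in the enlargement: the bar runs from its pivot at (153,157) to a pad near (236,199). No ink line is plainly visible on the core tops, though one core has a dark left edge. I'll compute the rack and bar poses and the brightness profile across each core.

```bash
cat > ink.py <<'E'
from cores import *
def strip(cam,c,ax):
    """rectified strip on plane z=.021..: rows transverse (rack-like left normal), cols axial"""
def prof(cam,im,c,ax):
    # sample over the cylinder surface by angle phi about axis (0=up, + toward n = axis rotated +90deg)
    a=np.array([np.cos(ax),np.sin(ax),0]); n=np.array([-a[1],a[0],0]); out=[]
    eye=np.array(env.camera_params(cam)['eye']); g=cv2.cvtColor(im,cv2.COLOR_RGB2GRAY).astype(np.float32)
    for ph in range(-110,111,10):
        r=n*np.sin(np.radians(ph))+np.array([0,0,1])*np.cos(np.radians(ph))
        P=np.array([c+r*.018+a*t for t in np.linspace(-.033,.033,23)])
        if r@(eye-P[11])<=0.15*np.linalg.norm(eye-P[11]): continue
        uv=proj(cam,P).astype(np.float32)
        v=cv2.remap(g,uv[:,:1],uv[:,1:],cv2.INTER_LINEAR).ravel()
        out.append((ph,int(np.median(v))))
    return out
if __name__=='__main__':
    im=snap('top'); sc=snap('scene')
    for r,a in cores(im)[0]:
        b=onz('top',cv2.boxPoints(r),0.021); c=b.mean(0); e=[b[1]-b[0],b[2]-b[1]]; L=max(e,key=np.linalg.norm)
        ax=np.arctan2(L[1],L[0]); ax=(ax+np.pi/2)%np.pi-np.pi/2
        print(c.round(4),np.degrees(ax).round(1)); print('top',prof('top',im,c,ax)); print('scene',prof('scene',sc,c,ax))
E
python3 ink.py; python3 - <<'E'
from h import *
k=np.array([[42,28],[354,38],[349,165],[33,155]])*.35+[140,130]
P=onz('top',k,.008); print(P.round(4),P.mean(0).round(4),[np.linalg.norm(P[i]-P[i-1]).round(3) for i in range(4)])
y=(P[0]-P[1]+P[3]-P[2])[:2]; print('rack y axis deg',np.degrees(np.arctan2(y[1],y[0])))
q=np.array([[38,75],[182,150],[274,196],[318,87]])*.35+[140,130]
for n,p,z in zip(['piv','knob','pad','strike'],q,[.068,.095,.107,.053]): print(n,onz('top',p,z).round(4))
k2=np.array([[66,520],[218,425],[315,380],[232,345]])*.35+[145,205]
for n,p,z in zip(['piv','knob','pad','strike'],k2,[.068,.085,.107,.053]): print(n,onz('scene',p,z).round(4))
E
```

```text
[ 0.4657 -0.374   0.021 ] -2.9
top [(-60, 176), (-50, 162), (-40, 144), (-30, 137), (-20, 137), (-10, 136), (0, 135), (10, 134), (20, 133), (30, 131), (40, 123), (50, 110), (60, 102), (70, 119), (80, 150), (90, 174)]
scene [(-30, 245), (-20, 236), (-10, 218), (0, 198), (10, 187), (20, 185), (30, 184), (40, 183), (50, 177), (60, 155), (70, 127), (80, 103), (90, 85), (100, 71), (110, 92)]
[ 0.6286 -0.2837  0.021 ] 5.8
top [(-60, 181), (-50, 164), (-40, 147), (-30, 139), (-20, 137), (-10, 137), (0, 137), (10, 137), (20, 137), (30, 134), (40, 127), (50, 114), (60, 114), (70, 139), (80, 167), (90, 186)]
scene [(-30, 243), (-20, 232), (-10, 215), (0, 195), (10, 188), (20, 188), (30, 190), (40, 187), (50, 182), (60, 163), (70, 135), (80, 108), (90, 91), (100, 80), (110, 100)]
[[ 0.7008  0.2954  0.008 ]
 [ 0.6888 -0.0062  0.008 ]
 [ 0.564  -0.0016  0.008 ]
 [ 0.5755  0.299   0.008 ]] [0.6322 0.1467 0.008 ] [np.float64(0.125), np.float64(0.302), np.float64(0.125), np.float64(0.301)]
rack y axis deg 87.76198428035106
piv [[0.637  0.2792 0.068 ]]
knob [[0.5604 0.1412 0.095 ]]
pad [[0.5165 0.0583 0.107 ]]
strike [[0.6282 0.0248 0.053 ]]
piv [[0.47   0.4915 0.068 ]]
knob [[0.4081 0.3734 0.085 ]]
pad [[0.3571 0.3113 0.107 ]]
strike [[0.4459 0.2992 0.053 ]]
```

```bash
python3 - <<'E'
from h import *
out=[]
for i in range(2):
    b=np.mean([snap('scene').astype(np.float32) for _ in range(3)],0)[:,:,::-1]
for c in ([.465,-.374,.021],[.6286,-.2837,.021]):
    u,v=proj('scene',c)[0].astype(int)
    k=b[v-15:v+15,u-20:u+20]; k=255*np.clip(k/200,0,1)**.6
    out.append(cv2.resize(k,(400,300),interpolation=cv2.INTER_CUBIC))
cv2.imwrite('pics/ends.png',np.hstack(out))
q=np.array([[66,220],[218,125],[315,80],[232,45]])*.35+[145,205]
for n,p,z in zip(['piv','knob','pad','strike'],q,[.068,.085,.107,.053]): print(n,onz('scene',p,z).round(4))
E
```

```text
piv [[0.6325 0.2799 0.068 ]]
knob [[0.5662 0.1356 0.085 ]]
pad [[0.5076 0.0607 0.107 ]]
strike [[0.6228 0.0303 0.053 ]][ WARN:0@9.291] global loadsave.cpp:1063 imwrite_ Unsupported depth image for selected encoder is fallbacked to CV_8U.
```

View pics/ends.png

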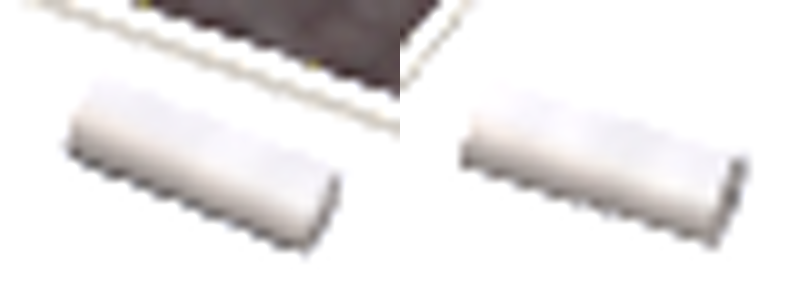

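The two views agree: pivot at about (0.635,0.279), bar angle about 0.47 rad, and the cradle centre near (0.633,0.157) with a yaw of -2.2°. Neither core shows ink in its visible range, so the ink is on the underside or on the -y side. First I'll turn the tool into the rack's axes and go behind the knob.

```bash
python3 -m crank '[[0,0,24,14.7,-11,0,0],[0,0,24,14.7,-11,0,0],[0,0,24,14.7,-11,0,0],[0,0,24,14.7,-11,0,0],[0,0,24,14.7,-11,0,0]]'
python3 -m crank '[[0,0,0,6.7,-12,0,0],[0,0,0,6.7,-12,0,0],[0,0,0,6.7,-12,0,0],[0,0,0,6.7,-12,0,0],[0,0,0,6.7,-12,0,0]]'
python3 -m crank '[[0,0,0,6.7,-12,0,0],[0,0,0,6.7,-12,0,0],[0,0,0,6.7,-12,0,0],[0,0,0,6.7,-12,0,0],[0,0,0,6.7,-12,0,0]]'
python3 -m crank '[[0,0,0,6.7,-12,0,0],[0,0,0,6.7,-12,0,0],[0,0,0,6.7,-12,0,0],[0,0,0,6.7,-12,0,0],[0,0,0,6.7,-12,0,0]]'
python3 -m crank '[[0,0,0,6.7,-12,0,0],[0,0,0,6.7,-12,0,0],[0,0,0,6.7,-12,0,0],[0,0,0,6.7,-12,0,0],[0,0,0,6.7,-12,0,0]]'
python3 - <<'E'
from h import *
s=env.observe();m=rot(s['ee_rot']).as_matrix();print(s['tool_pos'],m.round(3),to_tool([.590,.120,.075]),s['q'])
E
```

```text
time: 0.97
tool_pos: [0.3007, -0.3504, 0.2313]
ee_rot: [-0.001, 1.0, -0.021, 0.0]
ft_force: [-0.7, -0.6, 0.0]
finger_gap: 0.302
grasp_force: 0.0
time: 1.38
tool_pos: [0.3723, -0.2342, 0.2316]
ee_rot: [-0.0, 1.0, -0.018, 0.0]
ft_force: [-0.9, -0.8, -0.9]
finger_gap: 0.0
grasp_force: 0.0
time: 1.8
tool_pos: [0.4439, -0.1184, 0.2314]
ee_rot: [-0.0, 1.0, -0.018, 0.0]
ft_force: [-0.2, -1.1, 0.2]
finger_gap: 0.006
grasp_force: 0.0
time: 2.22
tool_pos: [0.5157, -0.0021, 0.2311]
ee_rot: [0.0, 1.0, -0.019, 0.0]
ft_force: [-0.5, -0.4, -0.1]
finger_gap: -0.002
grasp_force: 0.0
time: 2.63
tool_pos: [0.5874, 0.1144, 0.2307]
ee_rot: [0.0, 1.0, -0.019, -0.0]
ft_force: [-0.8, -0.2, 1.4]
finger_gap: 0.0
grasp_force: 0.0
[0.58741422 0.11444263 0.23068612] [[ 0.999 -0.038 -0.   ]
 [-0.038 -0.999 -0.   ]
 [-0.     0.    -1.   ]] [ 0.24153478 -0.57065561 15.56834565] [ 6.39888132e-03  3.46242675e-01  1.41442586e+00 -3.40612639e-04
  1.38122554e+00  1.61561113e+00]
```

```bash
python3 -m crank '[[0,0,0,0.5,-1.6,4,0],[0,0,0,0.5,-1.6,8,0],[0,0,0,0.5,-1.6,12,0],[0,0,0,0.5,-1.6,15.2,0],[0,0,0,0.5,-1.6,15.2,0]]'
python3 - <<'E'
from h import *
C=np.array([.635,.279]);s=env.observe();p0=s['tool_pos']
for th in range(-108,-176,-3):
    t=np.radians(th); print(th,(to_tool([*(C+.155*np.array([np.cos(t),np.sin(t)])),.078])).round(2),end=' ')
E
```

```text
time: 3.05
tool_pos: [0.5861, 0.1268, 0.0724]
ee_rot: [0.001, 1.0, -0.021, -0.007]
ft_force: [-1.8, -0.5, -0.1]
finger_gap: 0.003
grasp_force: 0.0
-108 [ 0.07 -0.48 -0.57] -111 [-0.71 -0.72 -0.56] -114 [-1.47 -1.   -0.55] -117 [-2.21 -1.32 -0.54] -120 [-2.94 -1.67 -0.53] -123 [-3.65 -2.07 -0.52] -126 [-4.34 -2.5  -0.51] -129 [-5.   -2.97 -0.5 ] -132 [-5.64 -3.47 -0.49] -135 [-6.25 -4.   -0.49] -138 [-6.83 -4.57 -0.48] -141 [-7.39 -5.16 -0.47] -144 [-7.91 -5.78 -0.47] -147 [-8.39 -6.43 -0.46] -150 [-8.85 -7.11 -0.46] -153 [-9.26 -7.8  -0.45] -156 [-9.64 -8.52 -0.45] -159 [-9.98 -9.26 -0.45] -162 [-10.29 -10.01  -0.44] -165 [-10.55 -10.78  -0.44] -168 [-10.77 -11.56  -0.44] -171 [-10.95 -12.35  -0.44] -174 [-11.09 -13.15  -0.44]
```

```bash
python3 -m crank '[[0,0,0,0,-0.5,-0.4,0],[0,0,0,-0.7,-0.7,-0.4,0],[0,0,0,-1.5,-1,-0.4,0],[0,0,0,-2.2,-1.3,-0.4,0],[0,0,0,-2.9,-1.7,-0.4,0]]'
python3 -m crank '[[0,0,0,-0.7,-0.4,0,0],[0,0,0,-1.4,-0.8,0,0],[0,0,0,-2.1,-1.3,0,0],[0,0,0,-2.7,-1.8,0,0],[0,0,0,-3.3,-2.3,0,0]]'
python3 -m crank '[[0,0,0,-0.6,-0.6,0,0],[0,0,0,-1.1,-1.2,0,0],[0,0,0,-1.7,-1.8,0,0],[0,0,0,-2.1,-2.4,0,0],[0,0,0,-2.6,-3.1,0,0]]'
python3 -m crank '[[0,0,0,-0.4,-0.7,0,0],[0,0,0,-0.8,-1.4,0,0],[0,0,0,-1.1,-2.1,0,0],[0,0,0,-1.4,-2.9,0,0],[0,0,0,-1.7,-3.7,0,0]]'
python3 -m crank '[[0,0,0,-0.2,-0.8,0,0],[0,0,0,-0.4,-1.6,0,0],[0,0,0,-0.5,-2.4,0,0],[0,0,0,-0.5,-2.4,0,0],[0,0,0,-0.5,-2.4,0,0]]'
python3 -m crank '[[0,0,0,0,1,-2,0],[0,0,0,0,3,-6,0],[0,0,0,0,6,-10,0],[0,0,0,0,10,-12,0],[0,0,0,0,14,-12,0]]'
python3 -m crank '[[0,0,0,0,4,0,0.6],[0,0,0,0,8,0,0.6],[0,0,0,0,12,0,0.6],[0,0,0,0,16,0,0.6],[0,0,0,0,18,0,0.6]]'
python3 - <<'E'
from h import *
snap('top','t1.png');print(env.observe()['tool_pos'])
import runpy; runpy.run_path('ink.py',run_name='__main__')
E
```

```text
time: 3.47
tool_pos: [0.5643, 0.1488, 0.0858]
ee_rot: [-0.0, 1.0, -0.02, 0.002]
ft_force: [1.2, 0.2, 1.9]
finger_gap: -0.0
grasp_force: 0.8
time: 3.88
tool_pos: [0.5307, 0.1732, 0.0832]
ee_rot: [0.0, 1.0, -0.02, -0.0]
ft_force: [1.4, -0.2, 0.7]
finger_gap: -0.001
grasp_force: 0.5
time: 4.3
tool_pos: [0.5071, 0.2053, 0.0835]
ee_rot: [-0.0, 1.0, -0.02, 0.001]
ft_force: [2.6, -0.2, 0.5]
finger_gap: -0.001
grasp_force: 1.1
time: 4.72
tool_pos: [0.4907, 0.243, 0.0831]
ee_rot: [0.0, 1.0, -0.02, -0.0]
ft_force: [0.1, -1.7, -0.4]
finger_gap: -0.0
grasp_force: 0.4
time: 5.13
tool_pos: [0.487, 0.2671, 0.0831]
ee_rot: [0.0, 1.0, -0.019, -0.0]
ft_force: [-0.5, 0.9, -1.2]
finger_gap: -0.004
grasp_force: 0.0
time: 5.55
tool_pos: [0.4842, 0.1365, 0.2063]
ee_rot: [-0.001, 1.0, -0.019, 0.004]
ft_force: [0.7, -0.5, 1.3]
finger_gap: -0.002
grasp_force: 0.0
time: 5.97
tool_pos: [0.4744, -0.0473, 0.2021]
ee_rot: [0.001, 1.0, -0.021, 0.0]
ft_force: [0.9, 0.3, -1.0]
finger_gap: 0.599
grasp_force: 0.0
[ 0.47472988 -0.04916404  0.20202363]
[ 0.4657 -0.374   0.021 ] -2.9
top [(-60, 175), (-50, 161), (-40, 143
[... 410 characters left out ...]
148), (-20, 145), (-10, 140), (0, 135), (10, 140), (20, 144), (30, 143), (40, 139), (50, 135), (60, 128), (70, 125), (80, 124)]
scene [(-40, 255), (-30, 255), (-20, 255), (-10, 255), (0, 255), (10, 255), (20, 255), (30, 255), (40, 255), (50, 255), (60, 255), (70, 255), (80, 255), (90, 255), (100, 255), (110, 255)]
[ 0.6286 -0.2837  0.021 ] 5.8
top [(-60, 180), (-50, 164), (-40, 146), (-30, 138), (-20, 136), (-10, 136), (0, 136), (10, 136), (20, 136), (30, 133), (40, 126), (50, 114), (60, 114), (70, 138), (80, 166), (90, 185)]
scene [(-30, 24), (-20, 23), (-10, 41), (0, 90), (10, 166), (20, 186), (30, 190), (40, 189), (50, 180), (60, 161), (70, 136), (80, 110), (90, 93), (100, 81), (110, 95)]
```

View pics/t1.png

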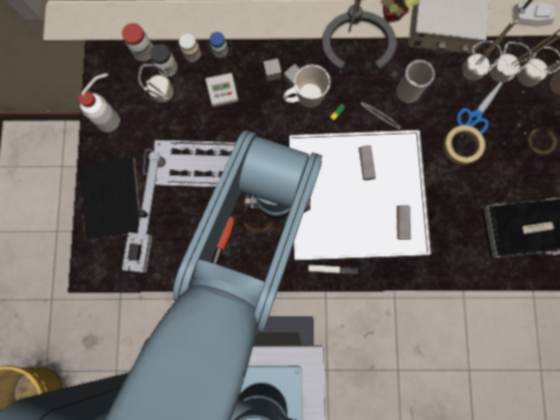

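The bar is now clear, along the left from (154,157) to the pad at (137,252), and the rack is open. The ink isn't visible on either core, so I'll roll both towards +y (where there's free tray), held between the fingers, and look again.

```bash
python3 -m crank '[[0,0,0,0,4,0,0.7],[0,0,0,0,8,0,0.7],[0,0,0,0,12,0,0.7],[0,0,0,0,16.2,0,0.7],[0,0,0,0,16.2,0,0.7]]' >/dev/null
python3 -m crank '[[0,0,0,0.1,4,2,0.7],[0,0,0,0.2,8,4,0.7],[0,0,0,0.3,12,6,0.7],[0,0,0,0.3,16.3,8,0.7],[0,0,0,0.3,16.3,8,0.7]]'
python3 -m crank '[[0,0,0,0,0,3,0.7],[0,0,0,0,0,6,0.7],[0,0,0,0,0,9,0.7],[0,0,0,0,0,11.3,0.7],[0,0,0,0,0,11.3,0.7]]'
python3 -m crank '[[0,0,0,0,0,0,0.5],[0,0,0,0,0,0,0.5],[0,0,0,0,-0.3,0,0.5],[0,0,0,0,-0.7,0,0.5],[0,0,0,0,-1.1,0,0.5]]'
python3 -m crank '[[0,0,0,0,-0.4,0,0.5],[0,0,0,0,-0.8,0,0.5],[0,0,0,0,-1.2,0,0.5],[0,0,0,0,-1.6,0,0.5],[0,0,0,0,-2,0,0.5]]'
python3 -m crank '[[0,0,0,0,-0.4,0,0.5],[0,0,0,0,-0.8,0,0.5],[0,0,0,0,-1.1,0,0.5],[0,0,0,0,-1.3,0,0.5],[0,0,0,0,-1.4,0,0.5]]'
python3 -m crank '[[0,0,0,0,-0.1,0,0.5],[0,0,0,0,-0.1,0,0.5],[0,0,0,0,-0.1,0,0.5],[0,0,0,0,-0.1,0,0.7],[0,0,0,0,-0.1,0,0.7]]'
python3 -m crank '[[0,0,0,0,0,0,0.7],[0,0,0,0,0,-2,0.7],[0,0,0,0,0,-5,0.7],[0,0,0,0,0,-8,0.7],[0,0,0,0,0,-9,0.7]]'
python3 - <<'E'
from h import *
s=env.observe();m=rot(s['ee_rot']).as_matrix();print(to_tool([.6286,-.2837,.008]))
E
```

```text
time: 6.95
tool_pos: [0.4644, -0.3704, 0.119]
ee_rot: [-0.0, 1.0, -0.021, -0.001]
ft_force: [0.4, 0.3, -0.2]
finger_gap: 0.7
grasp_force: 0.0
time: 7.37
tool_pos: [0.463, -0.3634, 0.0041]
ee_rot: [-0.004, 1.0, -0.02, -0.003]
ft_force: [-0.4, 0.6, -0.5]
finger_gap: 0.7
grasp_force: 0.0
time: 7.78
tool_pos: [0.4662, -0.3574, 0.0106]
ee_rot: [0.001, 1.0, -0.02, 0.001]
ft_force: [0.9, -0.9, -0.2]
finger_gap: 0.507
grasp_force: 0.3
time: 8.2
tool_pos: [0.4661, -0.3365, 0.0089]
ee_rot: [-0.0, 1.0, -0.02, -0.0]
ft_force: [-0.4, -0.1, 0.2]
finger_gap: 0.504
grasp_force: 0.1
time: 8.62
tool_pos: [0.4666, -0.3226, 0.0088]
ee_rot: [-0.0, 1.0, -0.02, -0.0]
ft_force: [0.7, 0.4, -0.5]
finger_gap: 0.501
grasp_force: 0.0
time: 9.03
tool_pos: [0.4667, -0.3222, 0.0089]
ee_rot: [0.0, 1.0, -0.02, 0.0]
ft_force: [-0.5, 0.4, -0.6]
finger_gap: 0.698
grasp_force: 0.0
time: 9.45
tool_pos: [0.4684, -0.3237, 0.1031]
ee_rot: [0.002, 1.0, -0.02, 0.002]
ft_force: [0.5, -0.8, 0.9]
finger_gap: 0.7
grasp_force: 0.0
[15.79850257 -4.68465561  9.56352615]
```

```bash
python3 -m crank '[[0,0,-2,3.2,-0.9,0,0.7],[0,0,-5,6.4,-1.8,0,0.7],[0,0,-8,9.6,-2.7,0,0.7],[0,0,-8,12.8,-3.7,0,0.7],[0,0,-8,15.7,-4.3,0,0.7]]'
python3 -m crank '[[0,0,0,0,0,2,0.7],[0,0,0,0,0,5,0.7],[0,0,0,0,0,7.5,0.7],[0,0,0,0,0,9.3,0.7],[0,0,0,0,0,9.3,0.7]]'
python3 -m crank '[[0,0,0,0,0,0,0.5],[0,0,0,0,0,0,0.5],[0,0,0,0,-0.3,0,0.5],[0,0,0,0,-0.7,0,0.5],[0,0,0,0,-1.1,0,0.5]]'
python3 -m crank '[[0,0,0,0,-0.4,0,0.5],[0,0,0,0,-0.8,0,0.5],[0,0,0,0,-1.2,0,0.5],[0,0,0,0,-1.6,0,0.5],[0,0,0,0,-2,0,0.5]]'
python3 -m crank '[[0,0,0,0,-0.4,0,0.5],[0,0,0,0,-0.8,0,0.5],[0,0,0,0,-1.1,0,0.5],[0,0,0,0,-1.3,0,0.5],[0,0,0,0,-1.4,0,0.5]]'
python3 -m crank '[[0,0,0,0,-0.1,0,0.5],[0,0,0,0,-0.1,0,0.5],[0,0,0,0,-0.1,0,0.5],[0,0,0,0,-0.1,0,0.7],[0,0,0,0,-0.1,0,0.7]]'
python3 -m crank '[[0,0,0,0,0,0,0.7],[0,0,0,0,0,-2,0.7],[0,0,0,0,0,-5,0.7],[0,0,0,0,0,-8,0.7],[0,0,0,0,0,-11,0.7]]'
python3 -m crank '[[0,0,2,-4,-2,-1,0.7],[0,0,5,-8,-6,-2,0.7],[0,0,8,-12,-10,-4,0.7],[0,0,8,-12,-14,-4,0.7],[0,0,8,-12,-18,-4,0.7]]'
python3 -m crank '[[0,0,0,0,-3,0,0.7],[0,0,0,0,-6,0,0.7],[0,0,0,0,-9,0,0.7],[0,0,0,0,-9,0,0.7],[0,0,0,0,-9,0,0.7]]'
python3 - <<'E'
from h import *
import runpy; runpy.run_path('ink.py',run_name='__main__')
a=snap('top','t2.png')[:,:,::-1];b=snap('scene')[:,:,::-1]
k=a[135:235,325:425];u,v=proj('scene',[.55,-.28,.02])[0].astype(int);k2=b[v-40:v+40,u-40:u+40]
cv2.imwrite('pics/m2.png',np.hstack([cv2.resize(k,(400,400),interpolation=3),cv2.resize(k2,(400,400),interpolation=3)]))
E
```

```text
time: 9.87
tool_pos: [0.6269, -0.2842, 0.0984]
ee_rot: [-0.0, 0.999, 0.05, -0.0]
ft_force: [0.5, -0.4, 0.3]
finger_gap: 0.698
grasp_force: 0.0
time: 10.28
tool_pos: [0.6221, -0.2832, 0.0002]
ee_rot: [-0.003, 0.999, 0.05, -0.004]
ft_force: [-0.5, 0.7, 0.1]
finger_gap: 0.7
grasp_force: 0.0
time: 10.7
tool_pos: [0.625, -0.2746, 0.0075]
ee_rot: [0.001, 0.999, 0.05, 0.001]
ft_force: [-0.1, 0.3, -0.2]
finger_gap: 0.502
grasp_force: 0.1
time: 11.12
tool_pos: [0.6222, -0.254, 0.0059]
ee_rot: [-0.0, 0.999, 0.05, -0.0]
ft_force: [0.2, 0.3, -0.1]
finger_gap: 0.501
grasp_force: 0.1
time: 11.53
tool_pos: [0.6208, -0.2401, 0.0058]
ee_rot: [-0.0, 0.999, 0.05, -0.0]
ft_force: [0.6, 0.1, -0.7]
finger_gap: 0.503
grasp_force: 0.0
time: 11.95
tool_pos: [0.6208, -0.2398, 0.0059]
ee_rot: [0.0, 0.999, 0.05, 0.0]
ft_force: [0.0, 0.2, 0.6]
finger_gap: 0.699
grasp_force: 0.0
time: 12.37
tool_pos: [0.6204, -0.2395, 0.1168]
ee_rot: [-0.0, 0.999, 0.05, -0.0]
ft_force: [0.5, -0.8, -0.8]
finger_gap: 0.7
grasp_force: 0.0
time: 12.78
tool_pos: [0.4882, -0.0979, 0.1553]
ee_rot: [0.0, 1.0, -0.022, 0.0]
ft_force: [0.2,
[... 269 characters left out ...]
38), (-20, 136), (-10, 136), (0, 135), (10, 135), (20, 134), (30, 133), (40, 128), (50, 118), (60, 111), (70, 114), (80, 140), (90, 158)]
scene [(-30, 250), (-20, 244), (-10, 227), (0, 204), (10, 195), (20, 194), (30, 193), (40, 193), (50, 187), (60, 169), (70, 143), (80, 117), (90, 99), (100, 85), (110, 86)]
[ 0.625  -0.2402  0.021 ] 5.6
top [(-70, 183), (-60, 171), (-50, 154), (-40, 139), (-30, 132), (-20, 131), (-10, 126), (0, 110), (10, 103), (20, 121), (30, 130), (40, 124), (50, 114), (60, 119), (70, 145), (80, 170), (90, 187)]
scene [(-30, 64), (-20, 74), (-10, 96), (0, 109), (10, 84), (20, 75), (30, 54), (40, 30), (50, 25), (60, 23), (70, 23), (80, 23), (90, 23), (100, 23), (110, 24)]
```

View pics/m2.png

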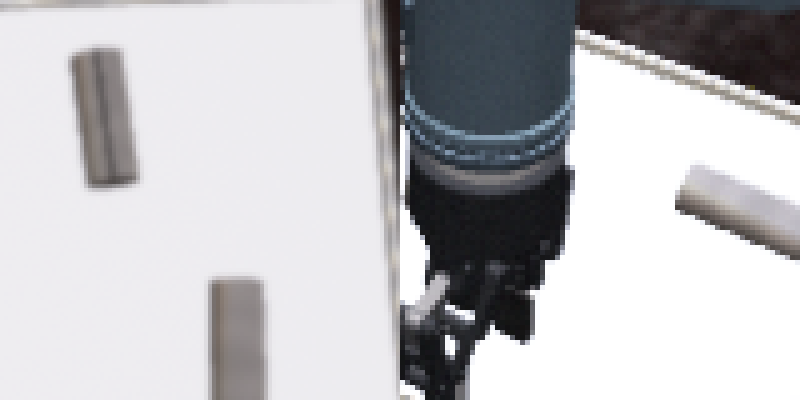

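Core A's ink now shows in the top view, at about +6° from the top. B's ink is still hidden, probably on the underside or -y side. I'll roll B another 28 mm towards +y and photograph the rack while the arm is away from it.

```bash
python3 -m crank '[[0,0,0,-0.3,4,0,0.7],[0,0,0,-0.6,8,0,0.7],[0,0,0,-1,12,0,0.7],[0,0,0,-1.4,16,0,0.7],[0,0,0,-1.5,18,0,0.7]]' >/dev/null
python3 -m crank '[[0,0,0,0,4,2,0.7],[0,0,0,0,8,4,0.7],[0,0,0,0,12,6,0.7],[0,0,0,0,13.7,8,0.7],[0,0,0,0,13.7,8,0.7]]'
python3 - <<'E'
from h import *
snap('top','t3.png')
E
python3 -m crank '[[0,0,0,0,0,2,0.7],[0,0,0,0,0,4,0.7],[0,0,0,0,0,6,0.7],[0,0,0,0,0,6.6,0.7],[0,0,0,0,0,6.6,0.7]]'
python3 -m crank '[[0,0,0,0,0,0,0.5],[0,0,0,0,0,0,0.5],[0,0,0,0,-0.3,0,0.5],[0,0,0,0,-0.7,0,0.5],[0,0,0,0,-1.1,0,0.5]]'
python3 -m crank '[[0,0,0,0,-0.4,0,0.5],[0,0,0,0,-0.8,0,0.5],[0,0,0,0,-1.2,0,0.5],[0,0,0,0,-1.5,0,0.5],[0,0,0,0,-1.7,0,0.5]]'
python3 -m crank '[[0,0,0,0,0,0,0.5],[0,0,0,0,0,0,0.5],[0,0,0,0,0,0,0.5],[0,0,0,0,0,0,0.7],[0,0,0,0,0,0,0.7]]'
python3 -m crank '[[0,0,0,0,0,0,0.7],[0,0,0,0,0,-2,0.7],[0,0,0,0,0,-5,0.7],[0,0,0,0,0,-8,0.7],[0,0,0,0,0,-11,0.7]]' >/dev/null
python3 -m crank '[[0,0,0,0.5,-4,-1,0.7],[0,0,0,1,-8,-2,0.7],[0,0,0,2,-12,-4,0.7],[0,0,0,2,-16,-4,0.7],[0,0,0,2,-20,-4,0.7]]'
python3 -m crank '[[0,0,0,0,-3,0,0.7],[0,0,0,0,-6,0,0.7],[0,0,0,0,-9,0,0.7],[0,0,0,0,-9,0,0.7],[0,0,0,0,-9,0,0.7]]'
python3 ink.py; python3 - <<'E'
from h import *
a=cv2.imread('pics/t3.png');b=snap('top')[:,:,::-1]
cv2.imwrite('pics/m3.png',np.hstack([cv2.resize(a[130:270,120:275],(443,400),interpolation=3),cv2.resize(b[140:240,335:425],(357,400),interpolation=3)]))
E
```

```text
time: 14.23
tool_pos: [0.4631, -0.3292, 0.0696]
ee_rot: [-0.001, 1.0, -0.023, -0.002]
ft_force: [0.1, 0.8, -0.4]
finger_gap: 0.698
grasp_force: 0.0
time: 14.7
tool_pos: [0.4651, -0.323, 0.0071]
ee_rot: [-0.001, 1.0, -0.02, -0.001]
ft_force: [-0.4, 0.5, -0.6]
finger_gap: 0.703
grasp_force: 0.0
time: 15.12
tool_pos: [0.467, -0.3132, 0.009]
ee_rot: [0.001, 1.0, -0.02, 0.001]
ft_force: [0.3, -0.3, 0.4]
finger_gap: 0.502
grasp_force: 0.1
time: 15.53
tool_pos: [0.4672, -0.2955, 0.008]
ee_rot: [-0.0, 1.0, -0.02, -0.0]
ft_force: [-0.0, 0.9, -0.3]
finger_gap: 0.502
grasp_force: 0.0
time: 15.95
tool_pos: [0.4672, -0.2964, 0.0081]
ee_rot: [0.0, 1.0, -0.02, -0.0]
ft_force: [0.0, 0.7, 0.2]
finger_gap: 0.698
grasp_force: 0.0
time: 16.78
tool_pos: [0.4964, -0.0965, 0.1597]
ee_rot: [0.001, 1.0, -0.021, 0.002]
ft_force: [1.1, -0.2, 0.3]
finger_gap: 0.703
grasp_force: 0.0
time: 17.2
tool_pos: [0.4987, -0.0062, 0.1582]
ee_rot: [0.0, 1.0, -0.018, 0.0]
ft_force: [0.1, -0.4, 0.4]
finger_gap: 0.7
grasp_force: 0.0
[ 0.4688 -0.2953  0.021 ] -2.2
top [(-60, 172), (-50, 154), (-40, 140), (-30, 131), (-20, 124), (-10, 107), (0, 101), (10, 121), (20, 132), (30, 130), (40, 123), (50, 113), (60, 118), (70, 138), (80, 167), (90, 185)]
scene [(-30, 244), (-20, 227), (-10, 182), (0, 119), (10, 136), (20, 184), (30, 192), (40, 189), (50, 181), (60, 164), (70, 138), (80, 112), (90, 93), (100, 83), (110, 100)]
[ 0.625  -0.2402  0.021 ] 5.6
top [(-70, 183), (-60, 171), (-50, 153), (-40, 138), (-30, 132), (-20, 131), (-10, 126), (0, 109), (10, 102), (20, 121), (30, 130), (40, 124), (50, 114), (60, 118), (70, 144), (80, 170), (90, 186)]
scene [(-30, 105), (-20, 109), (-10, 95), (0, 84), (10, 69), (20, 47), (30, 27), (40, 24), (50, 23), (60, 24), (70, 23), (80, 23), (90, 23), (100, 23), (110, 23)]
```

View pics/m3.png

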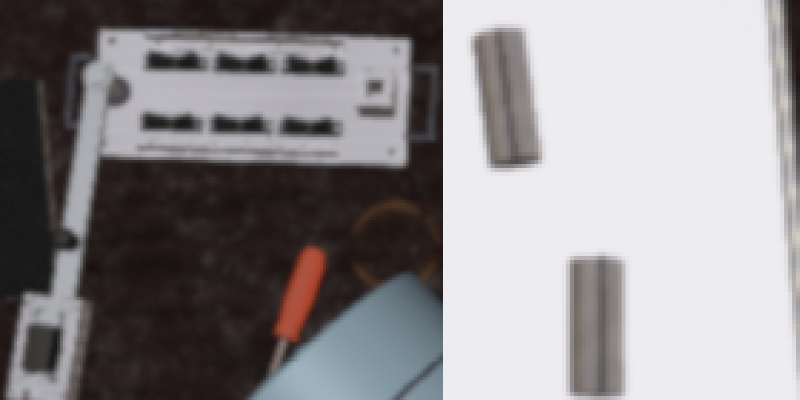

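```bash
python3 - <<'E'
from h import *
f=lambda p,z: onz('top',np.array(p)/2.857+[120,130],z).round(4)
print('saddles',f([[243.3,94]],.022)); print('rails',f([[245,40],[240,150]],.028), f([[245,40],[240,150]],.028).mean(0))
print('strike',f([[377,87]],.053)); print('pivot',f([[98,74]],.066))
print('knob',f([[64,238]],.095),'pad',f([[42,348]],.107))
g=cv2.cvtColor(cv2.imread('pics/t3.png'),cv2.COLOR_BGR2GRAY)
m=(g[140:190,165:245]<75).astype(np.uint8)
for c in cv2.findContours(m,0,2)[0]:
    if cv2.contourArea(c)>20:
        x,y,w,h=cv2.boundingRect(c); print(x+165,y+140,w,h, onz('top',[[x+165+w/2-.5,y+140+h/2-.5]],.022).round(4))
print(env.observe()['tool_pos'])
E
```

```text
saddles [[0.6306 0.152  0.022 ]]
rails [[0.6816 0.1505 0.028 ]
 [0.5751 0.1528 0.028 ]] [0.62835 0.15165 0.028  ]
strike [[0.6281 0.0231 0.053 ]]
pivot [[0.6385 0.2772 0.066 ]]
knob [[0.4828 0.2922 0.095 ]] pad [[0.3865 0.3028 0.107 ]]
165 186 80 4 [[0.5627 0.1523 0.022 ]]
219 172 17 5 [[0.5994 0.0924 0.022 ]]
195 171 17 5 [[0.6026 0.1572 0.022 ]]
171 170 17 5 [[0.6057 0.222  0.022 ]]
221 150 17 6 [[0.6592 0.0879 0.022 ]]
196 150 18 5 [[0.661  0.1545 0.022 ]]
172 149 18 5 [[0.6642 0.2198 0.022 ]]
189 140 56 2 [[0.6932 0.1224 0.022 ]]
[ 0.49893082 -0.00850864  0.15811584]
```

Both inks are now near the top: B at about -2° and A at about +6°. The saddle blobs put the rack origin at (0.632,0.155), yaw -2.3°, and the pivot and strike post agree. Now I'll grasp A 2 mm towards -y, so that closing the fingers rolls it upright.

```bash
python3 -m crank '[[0,0,-3,1.4,2.5,0,0.7],[0,0,-7.8,3,6,0,0.7],[0,0,-7.8,5,9,0,0.7],[0,0,-7.8,6.5,11,0,0.7],[0,0,-7.8,6.7,11.4,0,0.7]]' >/dev/null
python3 -m crank '[[0,0,0,0,0,0,0.7],[0,0,0,0,0,0,0.7],[0,0,0,0,0,0,0.7],[0,0,0,0,0,0,0.7],[0,0,0,0,0,0,0.7]]'
python3 -c "
from h import *
print(to_tool([.625,-.242,.005]), rot(env.observe()['ee_rot']).as_matrix()[:2,0])"
```

```text
time: 18.18
tool_pos: [0.5608, -0.1232, 0.1583]
ee_rot: [-0.0, 0.999, 0.049, -0.0]
ft_force: [0.6, 0.6, -0.7]
finger_gap: 0.699
grasp_force: 0.0
[ 5.24457926 12.44920841 15.32830411] [0.99529294 0.09691213]
```

```bash
python3 -m crank '[[0,0,0,1.5,3.5,2,0.7],[0,0,0,3,7,4,0.7],[0,0,0,4.5,10,6,0.7],[0,0,0,5,12,7.5,0.7],[0,0,0,5.2,12.4,8,0.7]]' >/dev/null
python3 -m crank '[[0,0,0,0,0,0,0.7],[0,0,0,0,0,0,0.7],[0,0,0,0,0,2,0.7],[0,0,0,0,0,4,0.7],[0,0,0,0,0,6,0.7]]'>/dev/null
python3 -m crank '[[0,0,0,0,0,0.7,0.7],[0,0,0,0,0,1.2,0.7],[0,0,0,0,0,1.3,0.7],[0,0,0,0,0,1.3,0.7],[0,0,0,0,0,1.3,0.6]]'
python3 -m crank '[[0,0,0,0,0,0,0.55],[0,0,0,0,0,0,0.5],[0,0,0,0,0,0,0.46],[0,0,0,0,0,0,0.43],[0,0,0,0,0,0,0.38]]'
python3 -m crank '[[0,0,0,0,0,0,0.2],[0,0,0,0,0,0,0.2],[0,0,0,0,0,0,0.2],[0,0,0,0,0,0,0.2],[0,0,0,0,0,0,0.2]]'
python3 -m crank '[[0,0,0,0,0,-1,0.2],[0,0,0,0,0,-3,0.2],[0,0,0,0,0,-6,0.2],[0,0,0,0,0,-9,0.2],[0,0,0,0,0,-11,0.2]]'
python3 -m crank '[[0,0,3,0,-2,0,0.2],[0,0,7.8,0,-5,0,0.2],[0,0,7.8,0,-8,0,0.2],[0,0,7.8,0,-10,0,0.2],[0,0,7.8,0,-11,0,0.2]]'
python3 -m crank '[[0,0,0,0,-2,0,0.2],[0,0,0,0,-5,0,0.2],[0,0,0,0,-8,0,0.2],[0,0,0,0,-10,0,0.2],[0,0,0,0,-11,0,0.2]]'
python3 -c "
from h import *
print(env.observe()['tool_pos'],to_tool([.6315,.155,.02]), rot(env.observe()['ee_rot']).as_matrix()[:2,0])
import runpy; runpy.run_path('ink.py',run_name='__main__')"
```

```text
time: 19.43
tool_pos: [0.6258, -0.2428, 0.0067]
ee_rot: [0.001, 0.999, 0.048, 0.001]
ft_force: [0.8, -0.4, -0.1]
finger_gap: 0.603
grasp_force: 0.0
time: 19.85
tool_pos: [0.625, -0.2428, 0.0057]
ee_rot: [0.0, 0.999, 0.048, 0.0]
ft_force: [-1.7, 1.1, 4.1]
finger_gap: 0.4
grasp_force: 59.4
time: 20.27
tool_pos: [0.625, -0.2427, 0.0057]
ee_rot: [0.0, 0.999, 0.048, 0.0]
ft_force: [-1.7, 0.8, 5.6]
finger_gap: 0.401
grasp_force: 59.5
time: 20.68
tool_pos: [0.6255, -0.243, 0.1179]
ee_rot: [0.001, 0.999, 0.048, 0.001]
ft_force: [-0.0, -0.4, -1.9]
finger_gap: 0.396
grasp_force: 60.0
time: 21.1
tool_pos: [0.6134, -0.1301, 0.115]
ee_rot: [-0.001, 1.0, -0.019, -0.001]
ft_force: [0.4, -0.2, -2.3]
finger_gap: 0.401
grasp_force: 60.2
time: 21.52
tool_pos: [0.6186, -0.021, 0.115]
ee_rot: [-0.0, 1.0, -0.019, -0.0]
ft_force: [-0.9, 0.6, -2.3]
finger_gap: 0.401
grasp_force: 60.2
[ 0.61858338 -0.02103711  0.11500518] [  0.62159838 -17.6346399    9.51062429] [ 0.99926624 -0.03829749]
[ 0.4688 -0.2953  0.021 ] -2.2
top [(-60, 159), (-50, 142), (-40, 129), (-30, 121), (-20, 114), (-10, 98), (0, 93), (10, 112), (20, 122), (30, 120), (40, 113), (50, 104), (60, 109), (70, 128), (80, 155), (90, 171)]
scene [(-30, 244), (-20, 228), (-10, 182), (0, 119), (10, 135), (20, 184), (30, 192), (40, 191), (50, 181), (60, 164), (70, 138), (80, 113), (90, 93), (100, 82), (110, 101)]
```

```bash
python3 -m crank '[[0,0,0,0.1,-3,0,0.2],[0,0,0,0.3,-7,0,0.2],[0,0,0,0.5,-11,0,0.2],[0,0,0,0.6,-14,0,0.2],[0,0,0,0.6,-16.5,0,0.2]]'>/dev/null
python3 -m crank '[[0,0,0,0,-1,0,0.2],[0,0,0,0,-1.1,0,0.2],[0,0,0,0,-1.1,0,0.2],[0,0,0,0,-1.1,2,0.2],[0,0,0,0,-1.1,4,0.2]]'
python3 -c "
from h import *
print(to_tool([.6315,.155,.0187]))"
```

```text
time: 22.45
tool_pos: [0.6336, 0.1498, 0.0763]
ee_rot: [0.0, 1.0, -0.021, 0.002]
ft_force: [0.5, 1.1, -3.1]
finger_gap: 0.4
grasp_force: 60.3
[-0.2603218  -0.51616053  5.75917479]
```

```bash
python3 -m crank '[[0,0,0,0,0,1,0.2],[0,0,0,0,0,2,0.2],[0,0,0,0,0,3,0.2],[0,0,0,0,0,3.4,0.2],[0,0,0,0,0,3.4,0.2]]'
python3 -m crank '[[0,0,0,0,0,0.5,0.2],[0,0,0,0,0,1,0.2],[0,0,0,0,0,1.3,0.2],[0,0,0,0,0,1.5,0.2],[0,0,0,0,0,1.6,0.2]]'
python3 -m crank '[[0,0,0,0,0,0.1,0.2],[0,0,0,0,0,0.2,0.2],[0,0,0,0,0,0.3,0.2],[0,0,0,0,0,0.4,0.2],[0,0,0,0,0,0.4,0.2]]'
python3 -c "
from h import *
print(to_tool([.6315,.155,.0187]))"
```

```text
time: 22.87
tool_pos: [0.6313, 0.1518, 0.0401]
ee_rot: [0.0, 1.0, -0.02, -0.001]
ft_force: [-0.7, -0.0, -2.5]
finger_gap: 0.408
grasp_force: 43.5
time: 23.28
tool_pos: [0.6316, 0.1525, 0.0249]
ee_rot: [0.0, 1.0, -0.02, -0.0]
ft_force: [-1.4, 0.8, -1.9]
finger_gap: 0.402
grasp_force: 62.8
time: 23.7
tool_pos: [0.6322, 0.1529, 0.0219]
ee_rot: [-0.0, 1.0, -0.02, 0.001]
ft_force: [-1.0, 1.7, 2.6]
finger_gap: 0.401
grasp_force: 63.9
[-0.07484819 -0.20968374  0.31881091]
```

```bash
python3 -m crank '[[0,0,0,0,-0.1,0,0.2],[0,0,0,0,-0.2,0,0.2],[0,0,0,0,-0.2,0,0.2],[0,0,0,0,-0.2,0,0.2],[0,0,0,0,-0.2,0,0.2]]'
python3 -m crank '[[0,0,0,0,0,0.1,0.2],[0,0,0,0,0,0.2,0.2],[0,0,0,0,0,0.2,0.2],[0,0,0,0,0,0.2,0.2],[0,0,0,0,0,0.2,0.2]]'
```

```text
time: 24.12
tool_pos: [0.6317, 0.1543, 0.0208]
ee_rot: [0.0, 1.0, -0.02, -0.0]
ft_force: [0.8, -0.9, -1.5]
finger_gap: 0.4
grasp_force: 63.3
time: 24.53
tool_pos: [0.6322, 0.1549, 0.0198]
ee_rot: [-0.0, 1.0, -0.02, 0.001]
ft_force: [-2.1, 2.3, 6.0]
finger_gap: 0.403
grasp_force: 64.0
```

```bash
python3 -m crank '[[0,0,0,0,0,0,0.42],[0,0,0,0,0,0,0.45],[0,0,0,0,0,0,0.5],[0,0,0,0,0,0,0.54],[0,0,0,0,0,0,0.54]]'
python3 -m crank '[[0,0,0,0,0,-0.5,0.54],[0,0,0,0,0,-2,0.54],[0,0,0,0,0,-5,0.54],[0,0,0,0,0,-8,0.54],[0,0,0,0,0,-11,0.54]]'
python3 -m crank '[[0,0,0,-1,3,0,0.7],[0,0,0,-2,7,0,0.7],[0,0,0,-3,11,0,0.7],[0,0,0,-4,15,0,0.7],[0,0,0,-5,18,0,0.7]]'>/dev/null
python3 -m crank '[[0,0,0,-1,3,0,0.7],[0,0,0,-2,7,0,0.7],[0,0,0,-3,11,0,0.7],[0,0,0,-4,15,0,0.7],[0,0,0,-5,18,0,0.7]]'>/dev/null
python3 -m crank '[[0,0,0,-1,2,0,0.7],[0,0,0,-3,5,0,0.7],[0,0,0,-4,7,0,0.7],[0,0,0,-4.5,8,0,0.7],[0,0,0,-4.5,8,0,0.7]]'
cat > seat.py <<'E'
from ink import *
def seat(c0,fn=None):
    """ink angle in a cradle near c0 (axis height .034), from dark minimum vs both views"""
    im=snap('top',fn);sc=snap('scene'); ax=np.radians(-2.3)
    print('top',prof('top',im,np.array(c0),ax)); print('scene',prof('scene',sc,np.array(c0),ax)); return im,sc
E
python3 - <<'E'
from seat import *
im,sc=seat([.632,.1555,.034])
u,v=proj('top',[.632,.12,.03])[0].astype(int); a=im[v-25:v+25,u-35:u+35,::-1]
u,v=proj('scene',[.632,.14,.03])[0].astype(int); b=sc[v-30:v+30,u-35:u+35,::-1]
cv2.imwrite('pics/m4.png',np.hstack([cv2.resize(a,(400,286),interpolation=3),cv2.resize(b[:50],(400,286),interpolation=3)]))
print(to_tool([.4688,-.2949,.005]))
E
```

```text
time: 24.95
tool_pos: [0.6317, 0.1539, 0.0188]
ee_rot: [0.0, 1.0, -0.02, -0.0]
ft_force: [0.6, -0.8, 0.6]
finger_gap: 0.542
grasp_force: 0.0
time: 25.37
tool_pos: [0.6315, 0.1541, 0.1302]
ee_rot: [0.0, 1.0, -0.02, -0.001]
ft_force: [0.4, 0.2, -0.5]
finger_gap: 0.543
grasp_force: 0.0
time: 26.62
tool_pos: [0.4685, -0.2816, 0.1294]
ee_rot: [0.0, 1.0, -0.022, 0.0]
ft_force: [0.0, 1.0, 0.6]
finger_gap: 0.698
grasp_force: 0.0
top [(-90, 142), (-80, 135), (-70, 130), (-60, 126), (-50, 132), (-40, 137), (-30, 139), (-20, 139), (-10, 138), (0, 129), (10, 106), (20, 103), (30, 122), (40, 131), (50, 134), (60, 138)]
scene [(-50, 223), (-40, 209), (-30, 196), (-20, 184), (-10, 181), (0, 179), (10, 151), (20, 107), (30, 170), (40, 181), (50, 176), (60, 162), (70, 143), (80, 126), (90, 119), (100, 118)]
[-0.01512823  1.5938893  12.42592471]
```

View pics/m4.png

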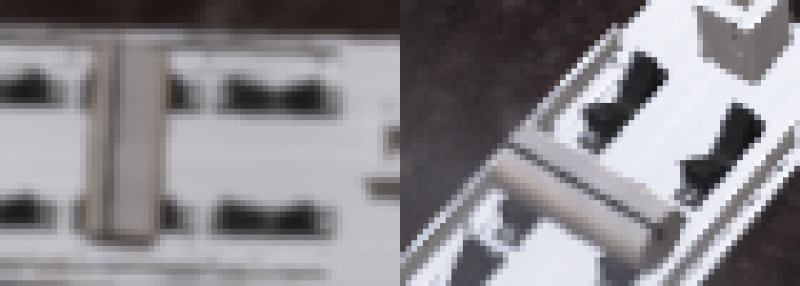

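The seated core A's ink shows at about +16° (towards +y) in both views. I'll correct that by tilting it in the grip. B is right below the tool, so I'll fetch B first into cradle 3.

```bash
python3 -m crank '[[0,0,0,0,0.8,2,0.7],[0,0,0,0,1.6,4,0.7],[0,0,0,0,1.6,6,0.7],[0,0,0,0,1.6,6.5,0.7],[0,0,0,0,1.6,6.5,0.7]]'>/dev/null
python3 -m crank '[[0,0,0,0,0,2,0.7],[0,0,0,0,0,4,0.7],[0,0,0,0,0,5.5,0.7],[0,0,0,0,0,5.8,0.7],[0,0,0,0,0,5.8,0.7]]'>/dev/null
python3 -m crank '[[0,0,0,0,0,0,0.7],[0,0,0,0,0,0,0.7],[0,0,0,0,0,0,0.6],[0,0,0,0,0,0,0.55],[0,0,0,0,0,0,0.5]]'
python3 -c "
from h import *
print(to_tool([.4688,-.2949,.0055]))"
```

```text
time: 27.97
tool_pos: [0.469, -0.2957, 0.0068]
ee_rot: [0.0, 1.0, -0.02, 0.0]
ft_force: [0.2, -0.0, -0.5]
finger_gap: 0.501
grasp_force: 0.0
[-0.02366127 -0.08088103  0.13209951]
```

```bash
python3 -m crank '[[0,0,0,0,0,0.1,0.47],[0,0,0,0,0,0.1,0.44],[0,0,0,0,0,0.1,0.42],[0,0,0,0,0,0.1,0.3],[0,0,0,0,0,0.1,0.2]]'
python3 -m crank '[[0,0,0,0,0,0,0.2],[0,0,0,0,0,0,0.2],[0,0,0,0,0,0,0.2],[0,0,0,0,0,-1,0.2],[0,0,0,0,0,-3,0.2]]'
python3 -m crank '[[0,0,0,1,-2,-3,0.2],[0,0,0,2,-4,-6,0.2],[0,0,0,4,-7,-9,0.2],[0,0,0,6,-10,-9,0.2],[0,0,0,7,-13,-9,0.2]]'>/dev/null
python3 -m crank '[[0,0,0,1,-3,0,0.2],[0,0,0,2,-7,0,0.2],[0,0,0,3,-10,0,0.2],[0,0,0,4,-12,0,0.2],[0,0,0,4.5,-13.5,0,0.2]]'>/dev/null
python3 -m crank '[[0,0,0,0.7,-2,0,0.2],[0,0,0,1.5,-5,0,0.2],[0,0,0,2,-8,0,0.2],[0,0,0,2.5,-10,0,0.2],[0,0,0,2.5,-10.5,0,0.2]]'
python3 -m crank '[[0,0,0,0,0,0,0.2],[0,0,0,0,0,0,0.2],[0,0,0,0,0,0,0.2],[0,0,0,0,0,0,0.2],[0,0,0,0,0,0,0.2]]'
python3 -c "
from h import *
print(to_tool([.6295,.0895,.0195]))"
```

```text
time: 28.38
tool_pos: [0.4686, -0.2954, 0.0051]
ee_rot: [-0.0, 1.0, -0.02, -0.0]
ft_force: [-0.3, 0.2, 0.2]
finger_gap: 0.199
grasp_force: 0.0
time: 28.8
tool_pos: [0.4672, -0.294, 0.0337]
ee_rot: [-0.002, 1.0, -0.02, -0.002]
ft_force: [-0.3, -0.5, 0.7]
finger_gap: 0.199
grasp_force: 0.0
time: 30.05
tool_pos: [0.624, 0.0722, 0.126]
ee_rot: [-0.001, 1.0, -0.019, 0.001]
ft_force: [-0.6, -1.2, -0.9]
finger_gap: 0.197
grasp_force: 0.0
time: 30.47
tool_pos: [0.6233, 0.0675, 0.1253]
ee_rot: [0.0, 1.0, -0.021, -0.0]
ft_force: [0.2, -0.9, -0.1]
finger_gap: 0.201
grasp_force: 0.0
[ 0.5281776  -2.23005083 10.57489246]
```

The fingers closed on nothing, so core B must have been knocked aside. I'll find it again, and meanwhile fix A since I'm at the rack.

```bash
python3 ink.py; python3 -c "
from h import *
print(to_tool([.632,.1555,.0195]))"
```

```text
[ 0.4789 -0.1073  0.021 ] 4.3
top [(-70, 167), (-60, 151), (-50, 136), (-40, 131), (-30, 130), (-20, 130), (-10, 130), (0, 130), (10, 129), (20, 129), (30, 127), (40, 121), (50, 118), (60, 129), (70, 150), (80, 165)]
scene [(-40, 250), (-30, 244), (-20, 228), (-10, 206), (0, 196), (10, 193), (20, 192), (30, 192), (40, 191), (50, 181), (60, 167), (70, 141), (80, 116), (90, 96), (100, 90), (110, 114)]
[ 0.49951726 -8.80279714 10.56814355]
```

B has rolled to (0.479,-0.107), against the tray's +y wall, with its ink hidden. I'll correct A first.

```bash
python3 -m crank '[[0,0,0,0.2,-3,0,0.6],[0,0,0,0.4,-6,0,0.6],[0,0,0,0.5,-8,0,0.6],[0,0,0,0.5,-8.8,0,0.6],[0,0,0,0.5,-8.8,0,0.6]]'>/dev/null
python3 -m crank '[[0,0,0,0,0,1,0.6],[0,0,0,0,0,3,0.6],[0,0,0,0,0,5,0.6],[0,0,0,0,0,6,0.6],[0,0,0,0,0,6,0.6]]'
python3 -m crank '[[0,0,0,0,0,1.5,0.6],[0,0,0,0,0,3,0.6],[0,0,0,0,0,4.2,0.6],[0,0,0,0,0,4.5,0.6],[0,0,0,0,0,4.5,0.6]]'
python3 -m crank '[[0,0,0,0,0,0,0.55],[0,0,0,0,0,0,0.5],[0,0,0,0,0,0,0.46],[0,0,0,0,0,0,0.43],[0,0,0,0,0,0,0.3]]'
python3 -m crank '[[0,0,0,0,0,0,0.2],[0,0,0,0,0,0,0.2],[0,0,0,0,0,0,0.2],[0,0,0,0,0,0,0.2],[0,0,0,0,0,0,0.2]]'
python3 -m crank '[[0,0,0,0,0,-0.5,0.2],[0,0,0,0,0,-1,0.2],[0,0,0,0,0,-2,0.2],[0,0,0,0,0,-3,0.2],[0,0,0,0,0,-3,0.2]]'
```

```text
time: 31.4
tool_pos: [0.6297, 0.1546, 0.0616]
ee_rot: [0.0, 1.0, -0.021, -0.003]
ft_force: [0.2, 0.1, -0.9]
finger_gap: 0.602
grasp_force: 0.0
time: 31.82
tool_pos: [0.6314, 0.1559, 0.0193]
ee_rot: [0.0, 1.0, -0.02, -0.001]
ft_force: [-0.2, -0.6, 0.2]
finger_gap: 0.597
grasp_force: 0.0
time: 32.23
tool_pos: [0.6325, 0.1561, 0.0213]
ee_rot: [0.0, 1.0, -0.02, 0.001]
ft_force: [-1.0, -2.7, 5.2]
finger_gap: 0.4
grasp_force: 59.4
time: 32.65
tool_pos: [0.6326, 0.1561, 0.0214]
ee_rot: [0.0, 1.0, -0.02, 0.001]
ft_force: [-1.2, -2.4, 6.5]
finger_gap: 0.4
grasp_force: 59.5
time: 33.07
tool_pos: [0.6336, 0.1567, 0.053]
ee_rot: [-0.0, 1.0, -0.02, 0.002]
ft_force: [-0.0, 0.4, -2.4]
finger_gap: 0.396
grasp_force: 59.9
```

```bash
python3 -m crank '[[4,0,0,0,-0.1,0,0.2],[9,0,0,0,-0.2,0,0.2],[14,0,0,0,-0.35,0,0.2],[16,0,0,0,-0.4,-0.06,0.2],[16,0,0,0,-0.4,-0.06,0.2]]'
python3 -m crank '[[0,0,0,0,0.14,0.5,0.2],[0,0,0,0,0.3,1,0.2],[0,0,0,0,0.5,1.7,0.2],[0,0,0,0,0.66,2.3,0.2],[0,0,0,0,0.72,2.5,0.2]]'
python3 -m crank '[[0,0,0,0,0.05,0.1,0.2],[0,0,0,0,0.08,0.2,0.2],[0,0,0,0,0.08,0.3,0.2],[0,0,0,0,0.08,0.3,0.2],[0,0,0,0,0.08,0.3,0.2]]'
```

```text
time: 33.48
tool_pos: [0.6322, 0.1584, 0.0505]
ee_rot: [-0.14, 0.99, -0.021, 0.003]
ft_force: [-0.1, -0.5, -1.6]
finger_gap: 0.396
grasp_force: 60.3
time: 33.9
tool_pos: [0.631, 0.1612, 0.0233]
ee_rot: [-0.139, 0.99, -0.019, 0.002]
ft_force: [-4.0, -3.2, 9.1]
finger_gap: 0.401
grasp_force: 61.5
time: 34.32
tool_pos: [0.6321, 0.1602, 0.0225]
ee_rot: [-0.139, 0.99, -0.02, 0.003]
ft_force: [-3.9, -3.1, 5.3]
finger_gap: 0.404
grasp_force: 61.1
```

```bash
python3 -m crank '[[0,0,0,0,0,0,0.42],[0,0,0,0,0,0,0.45],[0,0,0,0,0,0,0.5],[0,0,0,0,0,0,0.55],[0,0,0,0,0,0,0.55]]'
python3 -m crank '[[0,0,0,0,0,-1,0.55],[0,0,0,0,0,-3,0.55],[0,0,0,0,0,-6,0.55],[0,0,0,0,0,-8,0.55],[-7,0,0,0,0,-10,0.55]]'
python3 -m crank '[[-5,0,0,0,4,0,0.7],[-9,0,0,0,8,0,0.7],[-9,0,0,0,12,0,0.7],[-9,0,0,-1,16,0,0.7],[-9,0,0,-2,20,0,0.7]]'
python3 -m crank '[[0,0,0,-1,3,-1,0.7],[0,0,0,-2,6,-1,0.7],[0,0,0,-3,9,-1,0.7],[0,0,0,-4,11,-1,0.7],[0,0,0,-5,12,-1,0.7]]'
python3 - <<'E'
from seat import *
im,sc=seat([.632,.1555,.034])
E
```

```text
time: 34.73
tool_pos: [0.6323, 0.1606, 0.0215]
ee_rot: [-0.139, 0.99, -0.02, 0.003]
ft_force: [0.5, -0.4, 0.9]
finger_gap: 0.553
grasp_force: 0.0
time: 35.15
tool_pos: [0.6313, 0.1281, 0.1184]
ee_rot: [-0.078, 0.997, -0.023, 0.001]
ft_force: [0.4, -0.4, -1.3]
finger_gap: 0.546
grasp_force: 0.0
time: 35.57
tool_pos: [0.6033, -0.0648, 0.0872]
ee_rot: [0.0, 1.0, -0.019, 0.001]
ft_force: [-0.0, -0.3, 0.3]
finger_gap: 0.697
grasp_force: 0.0
time: 35.98
tool_pos: [0.5479, -0.1847, 0.0973]
ee_rot: [0.001, 1.0, -0.021, 0.001]
ft_force: [0.1, 0.4, -0.0]
finger_gap: 0.696
grasp_force: 0.0
top [(-90, 140), (-80, 135), (-70, 132), (-60, 127), (-50, 130), (-40, 135), (-30, 136), (-20, 130), (-10, 113), (0, 109), (10, 129), (20, 138), (30, 137), (40, 132), (50, 128), (60, 133)]
scene [(-50, 225), (-40, 214), (-30, 197), (-20, 182), (-10, 156), (0, 103), (10, 163), (20, 186), (30, 186), (40, 184), (50, 178), (60, 165), (70, 146), (80, 128), (90, 120), (100, 120)]
```

Core A's ink now reads -3° to 0°, which is good. Next I'll straddle B above the tray wall and roll it about 72 mm towards -y.

```bash
python3 -m crank '[[0,0,-2,-2,-2,0,0.7],[0,0,-5,-4,-4,0,0.7],[0,0,-6.5,-6,-6,1,0.7],[0,0,-6.5,-7.2,-7.5,2,0.7],[0,0,-6.5,-7.2,-7.5,2.5,0.7]]'>/dev/null
python3 -m crank '[[0,0,0,0,0,0,0.7],[0,0,0,0,0,0,0.7],[0,0,0,0,0,0,0.7],[0,0,0,0,0,0,0.7],[0,0,0,0,0,0,0.7]]'
python3 -c "
from h import *
print(to_tool([.479,-.107,.015]), rot(env.observe()['ee_rot']).as_matrix()[:2,0])"; python3 ink.py
```

```text
time: 36.92
tool_pos: [0.4803, -0.1044, 0.0718]
ee_rot: [0.0, 0.999, 0.036, 0.001]
ft_force: [-0.5, -0.2, 0.4]
finger_gap: 0.699
grasp_force: 0.0
[-0.1499702   0.24514408  5.68151716] [0.99734876 0.07276232]
[ 0.5425 -0.1825  0.021 ] 12.9
top [(-70, 131), (-60, 131), (-50, 131), (-40, 131), (-30, 131), (-20, 131), (-10, 140), (0, 149), (10, 153), (20, 158), (30, 161), (40, 163), (50, 163), (60, 162), (70, 164), (80, 162)]
scene [(-30, 91), (-20, 128), (-10, 153), (0, 188), (10, 191), (20, 192), (30, 192), (40, 191), (50, 242), (60, 179), (70, 175), (80, 128), (90, 106), (100, 75), (110, 75)]
```

```bash
python3 -m crank '[[0,0,0,-0.1,0.2,1,0.7],[0,0,0,-0.1,0.2,3,0.7],[0,0,0,-0.1,0.2,4.5,0.7],[0,0,0,-0.1,0.2,5.4,0.7],[0,0,0,-0.1,0.2,5.6,0.7]]'
python3 -m crank '[[0,0,0,0,0,0,0.5],[0,0,0,0,0,0,0.5],[0,0,0,0,0.3,0,0.5],[0,0,0,0,0.7,0,0.5],[0,0,0,0,1.1,0,0.5]]'
python3 -m crank '[[0,0,0,0,0.4,0,0.5],[0,0,0,0,0.8,0,0.5],[0,0,0,0,1.2,0,0.5],[0,0,0,0,1.6,0.2,0.5],[0,0,0,0,2,0.4,0.5]]'
python3 -m crank '[[0,0,0,0,0.4,0.2,0.5],[0,0,0,0,0.8,0.4,0.5],[0,0,0,0,1.2,0.5,0.5],[0,0,0,0,1.6,0.5,0.5],[0,0,0,0,2,0.5,0.5]]'
python3 -m crank '[[0,0,0,0,0.4,0,0.5],[0,0,0,0,0.8,0,0.5],[0,0,0,0,1.2,0,0.5],[0,0,0,0,1.6,0,0.5],[0,0,0,0,1.9,0,0.5]]'
python3 -m crank '[[0,0,0,0,0.2,0,0.5],[0,0,0,0,0.4,0,0.5],[0,0,0,0,0.5,0,0.5],[0,0,0,0,0.5,0,0.5],[0,0,0,0,0.5,0,0.5]]'
python3 -m crank '[[0,0,0,0,0,0,0.5],[0,0,0,0,0,0,0.7],[0,0,0,0,0,0,0.7],[0,0,0,0,0,-2,0.7],[0,0,0,0,0,-5,0.7]]'
python3 -m crank '[[0,0,0,0,0,-4,0.7],[0,0,0,0,-4,-6,0.7],[0,0,0,0,-8,-6,0.7],[0,0,0,0,-12,-6,0.7],[0,0,0,0,-16,-6,0.7]]'
python3 ink.py; python3 -c "
from h import *
snap('top','t5.png')"
```

```text
time: 37.43
tool_pos: [0.4771, -0.1054, 0.0134]
ee_rot: [-0.001, 0.999, 0.036, -0.002]
ft_force: [-0.5, 0.3, 0.0]
finger_gap: 0.7
grasp_force: 0.0
time: 37.85
tool_pos: [0.4799, -0.1174, 0.0161]
ee_rot: [0.0, 0.999, 0.037, 0.001]
ft_force: [-0.0, 0.4, 0.6]
finger_gap: 0.503
grasp_force: 0.4
time: 38.27
tool_pos: [0.4809, -0.1373, 0.0114]
ee_rot: [0.0, 0.999, 0.037, 0.0]
ft_force: [1.1, -0.2, 0.7]
finger_gap: 0.496
grasp_force: 0.1
time: 38.68
tool_pos: [0.4822, -0.157, 0.0063]
ee_rot: [-0.0, 0.999, 0.037, -0.0]
ft_force: [-0.2, 0.1, -0.2]
finger_gap: 0.501
grasp_force: 0.1
time: 39.1
tool_pos: [0.4838, -0.1762, 0.0065]
ee_rot: [0.0, 0.999, 0.037, 0.0]
ft_force: [-0.1, -0.4, -0.1]
finger_gap: 0.502
grasp_force: 0.0
time: 39.52
tool_pos: [0.484, -0.1806, 0.0064]
ee_rot: [-0.0, 0.999, 0.037, -0.0]
ft_force: [-0.3, 0.6, -0.2]
finger_gap: 0.5
grasp_force: 0.0
time: 39.93
tool_pos: [0.4818, -0.1792, 0.0544]
ee_rot: [-0.002, 0.999, 0.037, -0.003]
ft_force: [-0.0, -0.4, 0.1]
finger_gap: 0.701
grasp_force: 0.0
time: 40.35
tool_pos: [0.4722, -0.0197, 0.1172]
ee_rot: [0.0, 0.999, 0.036, 0.001]
ft_force: [0.5, 0.6, -0.6]
finger_gap: 0.698
grasp_force: 0.0
[ 0.4841 -0.1767  0.021 ] 4.1
top [(-70, 183), (-60, 167), (-50, 148), (-40, 136), (-30, 133), (-20, 133), (-10, 133), (0, 133), (10, 131), (20, 122), (30, 96), (40, 86), (50, 100), (60, 127), (70, 159), (80, 182)]
scene [(-40, 244), (-30, 235), (-20, 218), (-10, 198), (0, 189), (10, 188), (20, 188), (30, 164), (40, 81), (50, 149), (60, 160), (70, 134), (80, 110), (90, 92), (100, 87), (110, 119)]
```

B's ink is at about +39°, so it needs another 12 mm towards -y.

```bash
python3 -m crank '[[0,0,0,0,4,0,0.7],[0,0,0,0,8,0,0.7],[0,0,0,0,12,0,0.7],[0,0,0,0,15,2,0.7],[0,0,0,0,15.8,4,0.7]]'>/dev/null
python3 -m crank '[[0,0,0,0,0,1,0.7],[0,0,0,0,0,3,0.7],[0,0,0,0,0,5,0.7],[0,0,0,0,0,6.7,0.7],[0,0,0,0,0,7.1,0.7]]'
python3 -m crank '[[0,0,0,0,0,0,0.6],[0,0,0,0,0,0,0.55],[0,0,0,0,0,0,0.5],[0,0,0,0,0.2,0,0.5],[0,0,0,0,0.5,0,0.5]]'
python3 -m crank '[[0,0,0,0,0.3,0,0.5],[0,0,0,0,0.6,0,0.5],[0,0,0,0,0.8,0,0.5],[0,0,0,0,0.9,0,0.5],[0,0,0,0,1,0,0.5]]'
python3 -m crank '[[0,0,0,0,0,0,0.5],[0,0,0,0,0,0,0.5],[0,0,0,0,0,0,0.7],[0,0,0,0,0,0,0.7],[0,0,0,0,0,0,0.7]]'
python3 -m crank '[[0,0,0,0,0,-1,0.7],[0,0,0,0,0,-3,0.7],[0,0,0,0,0,-6,0.7],[0,0,0,0,0,-9,0.7],[0,0,0,0,-2,-11,0.7]]'
python3 -m crank '[[0,0,0,0,-4,0,0.7],[0,0,0,0,-8,0,0.7],[0,0,0,0,-11,0,0.7],[0,0,0,0,-13,0,0.7],[0,0,0,0,-14,0,0.7]]'
python3 ink.py
```

```text
time: 41.33
tool_pos: [0.4818, -0.1774, 0.0029]
ee_rot: [-0.002, 0.999, 0.037, -0.002]
ft_force: [-0.4, 0.3, 0.3]
finger_gap: 0.701
grasp_force: 0.0
time: 41.75
tool_pos: [0.4848, -0.1838, 0.0064]
ee_rot: [0.0, 0.999, 0.037, 0.001]
ft_force: [0.2, 0.0, 0.3]
finger_gap: 0.5
grasp_force: 0.0
time: 42.17
tool_pos: [0.4849, -0.1939, 0.0054]
ee_rot: [-0.0, 0.999, 0.037, -0.0]
ft_force: [0.2, -0.2, 0.2]
finger_gap: 0.5
grasp_force: 0.0
time: 42.58
tool_pos: [0.4849, -0.1935, 0.0054]
ee_rot: [-0.0, 0.999, 0.037, -0.0]
ft_force: [-0.6, 0.4, -0.0]
finger_gap: 0.701
grasp_force: 0.0
time: 43.0
tool_pos: [0.4854, -0.1768, 0.1191]
ee_rot: [0.002, 0.999, 0.036, 0.002]
ft_force: [0.4, 0.8, 0.3]
finger_gap: 0.702
grasp_force: 0.0
time: 43.42
tool_pos: [0.4726, -0.0315, 0.1163]
ee_rot: [-0.0, 0.999, 0.038, 0.0]
ft_force: [-0.1, 0.2, -0.3]
finger_gap: 0.703
grasp_force: 0.0
[ 0.4851 -0.1903  0.021 ] 4.2
top [(-70, 181), (-60, 167), (-50, 148), (-40, 136), (-30, 131), (-20, 122), (-10, 103), (0, 107), (10, 128), (20, 134), (30, 132), (40, 123), (50, 117), (60, 131), (70, 158), (80, 181)]
scene [(-30, 238), (-20, 213), (-10, 154), (0, 93), (10, 153), (20, 188), (30, 188), (40, 188), (50, 181), (60, 166), (70, 139), (80, 110), (90, 92), (100, 84), (110, 104)]
[ 0.5509 -0.1049  0.021 ] -0.8
top [(-70, 237), (-60, 237), (-50, 234), (-40, 224), (-30, 179), (-20, 136), (-10, 135), (0, 135), (10, 128), (20, 122), (30, 127), (40, 129), (50, 129), (60, 126), (70, 122), (80, 122)]
scene [(-40, 176), (-30, 190), (-20, 191), (-10, 179), (0, 131), (10, 155), (20, 82), (30, 158), (40, 216), (50, 250), (60, 254), (70, 255), (80, 255), (90, 255), (100, 255), (110, 255)]
```

```bash
python3 -m crank '[[0,0,0,0,4,0,0.7],[0,0,0,0,8,0,0.7],[0,0,0,0,12,0,0.7],[0,0,0,0.1,15,2,0.7],[0,0,0,0.1,15.9,4,0.7]]'>/dev/null
python3 -m crank '[[0,0,0,0,0,1,0.7],[0,0,0,0,0,3,0.7],[0,0,0,0,0,5,0.7],[0,0,0,0,0,6.7,0.7],[0,0,0,0,0,7,0.7]]'>/dev/null
python3 -m crank '[[0,0,0,0,0,0,0.6],[0,0,0,0,0,0,0.55],[0,0,0,0,0,0,0.52],[0,0,0,0,0,0,0.52],[0,0,0,0,0,0,0.52]]'
python3 -c "
from h import *
print(to_tool([.485,-.1907,.0058]))"
```

```text
time: 44.77
tool_pos: [0.4865, -0.1928, 0.0064]
ee_rot: [0.001, 0.999, 0.037, 0.001]
ft_force: [-0.1, 0.5, 0.2]
finger_gap: 0.517
grasp_force: 0.0
[-0.13748223 -0.22465282  0.06445866]
```

```bash
python3 -m crank '[[0,0,0,0,-0.2,0,0.52],[0,0,0,0,-0.2,0,0.5],[0,0,0,0,-0.2,0,0.48],[0,0,0,0,-0.2,0,0.46],[0,0,0,0,-0.2,0,0.44]]'
python3 -m crank '[[0,0,0,0,0,0,0.42],[0,0,0,0,0,0,0.4],[0,0,0,0,0,0,0.2],[0,0,0,0,0,0,0.2],[0,0,0,0,0,0,0.2]]'
python3 -m crank '[[0,0,0,0,0,0,0.2],[0,0,0,0,0,-1,0.2],[0,0,0,0,0,-3,0.2],[0,0,0,0,0,-6,0.2],[0,0,0,0,0,-9,0.2]]'
python3 -m crank '[[0,0,2,2,-2,-1,0.2],[0,0,5,4,-5,-2,0.2],[0,0,6.5,6,-8,-2,0.2],[0,0,6.5,8,-10,-2,0.2],[0,0,6.5,9,-11,-2,0.2]]'
python3 -m crank '[[0,0,0,1,-2,0,0.2],[0,0,0,2,-5,0,0.2],[0,0,0,3,-8,0,0.2],[0,0,0,4,-10,0,0.2],[0,0,0,4,-11,0,0.2]]'
python3 -m crank '[[0,0,0,0,0,0,0.2],[0,0,0,0,0,0,0.2],[0,0,0,0,0,0,0.2],[0,0,0,0,0,0,0.2],[0,0,0,0,0,0,0.2]]'
python3 -c "
from h import *
print(to_tool([.6295,.0895,.021]), rot(env.observe()['ee_rot']).as_matrix()[:2,0])"
```

```text
time: 45.18
tool_pos: [0.4858, -0.1906, 0.0055]
ee_rot: [0.0, 0.999, 0.037, 0.0]
ft_force: [-0.9, -0.1, -0.6]
finger_gap: 0.438
grasp_force: 0.0
time: 45.6
tool_pos: [0.4859, -0.1907, 0.0058]
ee_rot: [0.0, 0.999, 0.037, 0.0]
ft_force: [-1.5, -0.1, 4.9]
finger_gap: 0.402
grasp_force: 59.2
time: 46.02
tool_pos: [0.4845, -0.1897, 0.0955]
ee_rot: [-0.001, 0.999, 0.037, -0.002]
ft_force: [0.9, -0.8, -2.5]
finger_gap: 0.402
grasp_force: 60.1
time: 46.43
tool_pos: [0.5687, -0.0712, 0.1159]
ee_rot: [-0.001, 1.0, -0.019, 0.0]
ft_force: [0.6, -0.1, -2.6]
finger_gap: 0.402
grasp_force: 60.3
time: 46.85
tool_pos: [0.6128, 0.0364, 0.1151]
ee_rot: [-0.0, 1.0, -0.019, 0.0]
ft_force: [0.8, -0.1, -1.8]
finger_gap: 0.403
grasp_force: 60.4
time: 47.27
tool_pos: [0.6115, 0.0327, 0.1155]
ee_rot: [0.0, 1.0, -0.021, -0.0]
ft_force: [0.7, 0.6, -1.9]
finger_gap: 0.403
grasp_force: 60.4
[ 1.5617123  -5.75209277  9.45000902] [ 0.99912975 -0.04170985]
```

```bash
python3 -m crank '[[0,0,0,0.5,-2,0,0.2],[0,0,0,1,-4,0,0.2],[0,0,0,1.5,-5.4,0,0.2],[0,0,0,1.6,-5.8,1,0.2],[0,0,0,1.6,-5.8,2.5,0.2]]'>/dev/null
python3 -m crank '[[0,0,0,0,0,1,0.2],[0,0,0,0,0,2.5,0.2],[0,0,0,0,0,4,0.2],[0,0,0,0,0,5,0.2],[0,0,0,0,0,5.2,0.2]]'>/dev/null
python3 -m crank '[[0,0,0,0,0,0.1,0.2],[0,0,0,0,0,0.4,0.2],[0,0,0,0,0,0.7,0.2],[0,0,0,0,0,1,0.2],[0,0,0,0,0,1.2,0.2]]'
python3 -m crank '[[0,0,0,0,0,0.1,0.2],[0,0,0,0,0,0.2,0.2],[0,0,0,0,0,0.3,0.2],[0,0,0,0,0,0.4,0.2],[0,0,0,0,0,0.4,0.2]]'
python3 -c "
from h import *
print(to_tool([.6295,.0900,.020]))"
```

```text
time: 48.52
tool_pos: [0.6304, 0.0914, 0.0266]
ee_rot: [0.0, 1.0, -0.02, 0.0]
ft_force: [0.1, 0.2, -2.5]
finger_gap: 0.403
grasp_force: 60.5
time: 48.93
tool_pos: [0.6301, 0.0914, 0.0223]
ee_rot: [0.0, 1.0, -0.02, -0.0]
ft_force: [-0.1, 0.5, -2.8]
finger_gap: 0.399
grasp_force: 60.5
[-0.04950614  0.14375894  0.22831167]
```

```bash
python3 -m crank '[[0,0,0,0,0.1,0,0.2],[0,0,0,0,0.1,0.1,0.2],[0,0,0,0,0.1,0.2,0.2],[0,0,0,0,0.1,0.2,0.2],[0,0,0,0,0.1,0.2,0.2]]'
python3 -m crank '[[0,0,0,0,0,0.1,0.2],[0,0,0,0,0,0.2,0.2],[0,0,0,0,0,0.2,0.2],[0,0,0,0,0,0.2,0.2],[0,0,0,0,0,0.2,0.2]]'
```

```text
time: 49.35
tool_pos: [0.63, 0.0904, 0.0203]
ee_rot: [-0.0, 1.0, -0.02, -0.0]
ft_force: [0.1, 0.1, -2.3]
finger_gap: 0.401
grasp_force: 60.5
time: 49.77
tool_pos: [0.6303, 0.0902, 0.0189]
ee_rot: [0.0, 1.0, -0.02, 0.0]
ft_force: [-1.4, -1.1, 2.5]
finger_gap: 0.406
grasp_force: 61.0
```

```bash
python3 -m crank '[[0,0,0,0,0,0,0.42],[0,0,0,0,0,0,0.45],[0,0,0,0,0,0,0.5],[0,0,0,0,0,0,0.53],[0,0,0,0,0,0,0.53]]'
python3 -m crank '[[0,0,0,0,0,-0.5,0.53],[0,0,0,0,0,-2,0.53],[0,0,0,0,0,-5,0.53],[0,0,0,0,0,-8,0.53],[0,0,0,0,0,-11,0.53]]'
python3 -m crank '[[0,0,0,-1,3,0,0.53],[0,0,0,-2,7,0,0.53],[0,0,0,-3,11,0,0.53],[0,0,0,-4,15,0,0.53],[0,0,0,-5,18,0,0.53]]'>/dev/null
python3 -m crank '[[0,0,0,-1,3,0,0.53],[0,0,0,-2,6,0,0.53],[0,0,0,-3,8,0,0.53],[0,0,0,-3,9,0,0.53],[0,0,0,-3,9,0,0.53]]'
python3 - <<'E'
from seat import *
im,sc=seat([.632,.1555,.034]); seat([.6295,.0895,.034])
cv2.imwrite('pics/t6.png',im[:,:,::-1])
k=im[130:270,120:275,::-1];u,v=proj('scene',[.632,.14,.03])[0].astype(int); b=sc[v-40:v+30,u-45:u+45,::-1]
cv2.imwrite('pics/m6.png',np.hstack([cv2.resize(k,(400,361),interpolation=3),cv2.resize(b,(400,361),interpolation=3)]))
E
```

```text
time: 50.18
tool_pos: [0.6301, 0.0905, 0.0183]
ee_rot: [-0.0, 1.0, -0.02, -0.0]
ft_force: [0.0, -0.7, -0.3]
finger_gap: 0.527
grasp_force: 0.0
time: 50.6
tool_pos: [0.6297, 0.0905, 0.1296]
ee_rot: [-0.0, 1.0, -0.02, -0.0]
ft_force: [0.4, -0.2, 0.4]
finger_gap: 0.53
grasp_force: 0.0
time: 51.43
tool_pos: [0.5393, -0.1784, 0.1289]
ee_rot: [0.0, 1.0, -0.022, 0.001]
ft_force: [-0.2, -0.3, 0.3]
finger_gap: 0.535
grasp_force: 0.0
top [(-90, 143), (-80, 138), (-70, 134), (-60, 130), (-50, 133), (-40, 138), (-30, 139), (-20, 133), (-10, 115), (0, 112), (10, 132), (20, 140), (30, 139), (40, 134), (50, 131), (60, 135)]
scene [(-50, 224), (-40, 213), (-30, 195), (-20, 182), (-10, 154), (0, 101), (10, 163), (20, 184), (30, 184), (40, 183), (50, 177), (60, 165), (70, 144), (80, 127), (90, 120), (100, 121)]
top [(-80, 151), (-70, 139), (-60, 134), (-50, 134), (-40, 138), (-30, 138), (-20, 136), (-10, 123), (0, 107), (10, 123), (20, 138), (30, 139), (40, 134), (50, 131), (60, 131), (70, 135)]
scene [(-50, 232), (-40, 224), (-30, 207), (-20, 191), (-10, 179), (0, 90), (10, 121), (20, 189), (30, 190), (40, 189), (50, 180), (60, 167), (70, 145), (80, 120), (90, 105), (100, 99)]
```

View pics/m6.png

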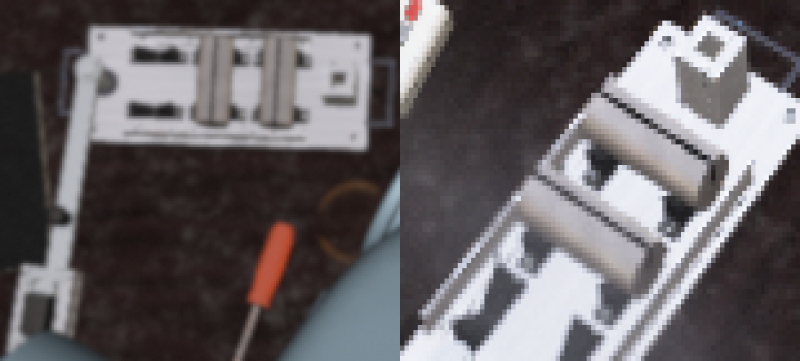

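Both cores are seated with ink lines up (A -3°/0°, B 0°/+2°). Now I'll go behind the knob on the +y side and swing the bar shut.

```bash
python3 -m crank '[[0,0,0,-0.5,-3,-0.5,0.3],[0,0,0,-1,-7,-1,0],[0,0,0,-1.5,-11,-1,0],[0,0,0,-2,-15,-1,0],[0,0,0,-2.3,-17,-1,0]]'>/dev/null
python3 -m crank '[[0,0,0,-0.5,-3,0,0],[0,0,0,-1,-7,-1,0],[0,0,0,-1.5,-11,-1,0],[0,0,0,-2,-15,-1,0],[0,0,0,-2.3,-17,-1,0]]'>/dev/null
python3 -m crank '[[0,0,0,-0.5,-3,0,0],[0,0,0,-1,-7,0,0],[0,0,0,-1.5,-11,0,0],[0,0,0,-2,-15,0,0],[0,0,0,-2.3,-16.7,0,0]]'>/dev/null
python3 -m crank '[[0,0,0,0,0,0,0],[0,0,0,0,0,0,0],[0,0,0,0,0,2,0],[0,0,0,0,0,4,0],[0,0,0,0,0,5.5,0]]'>/dev/null
python3 -m crank '[[0,0,0,0,0,0.6,0],[0,0,0,0,0,1,0],[0,0,0,0,0,1,0],[0,0,0,0,0,1,0],[0,0,0,0,0,1,0]]'
python3 - <<'E'
from h import *
P=np.array([.637,.278])
for th in list(range(-200,-100,5))+[-101]:
    t=np.radians(th); print(th,to_tool([*(P+.155*np.array([np.cos(t),np.sin(t)])),.083]).round(1),end=' ')
im=snap('top'); 
E
```

```text
time: 53.72
tool_pos: [0.4915, 0.3332, 0.0846]
ee_rot: [-0.0, 1.0, -0.02, 0.001]
ft_force: [0.4, 0.3, 1.1]
finger_gap: -0.004
grasp_force: 0.0
-200 [-0.   0.2  0.2] -195 [-0.4  1.5  0.2] -190 [-0.6  2.9  0.2] -185 [-0.7  4.2  0.2] -180 [-0.7  5.6  0.2] -175 [-0.6  6.9  0.2] -170 [-0.4  8.2  0.1] -165 [-0.   9.5  0.1] -160 [ 0.4 10.8  0.1] -155 [ 1.  12.   0.1] -150 [ 1.7 13.2  0.1] -145 [ 2.4 14.3  0.1] -140 [ 3.3 15.4  0.2] -135 [ 4.2 16.3  0.2] -130 [ 5.3 17.2  0.2] -125 [ 6.4 18.   0.2] -120 [ 7.6 18.7  0.2] -115 [ 8.8 19.2  0.2] -110 [10.  19.7  0.2] -105 [11.4 20.1  0.2] -101 [12.4 20.3  0.2]
```

```bash
python3 -m crank '[[0,0,0,0,0.2,0,0],[0,0,0,-0.4,1.5,0,0],[0,0,0,-0.6,2.9,0,0],[0,0,0,-0.7,4.2,0,0],[0,0,0,-0.7,5.6,0,0]]'
python3 -m crank '[[0,0,0,0.1,1.3,0,0],[0,0,0,0.3,2.6,0,0],[0,0,0,0.7,3.9,0,0],[0,0,0,1.1,5.2,0,0],[0,0,0,1.7,6.4,0,0]]'
python3 -m crank '[[0,0,0,0.7,1.2,0,0],[0,0,0,1.4,2.3,0,0],[0,0,0,2.3,3.4,0,0],[0,0,0,3.2,4.3,0,0],[0,0,0,4.3,5.2,0,0]]'
python3 -m crank '[[0,0,0,1.1,0.8,0,0],[0,0,0,2.3,1.5,0,0],[0,0,0,3.5,2,0,0],[0,0,0,4.3,2.3,0,0],[0,0,0,4.7,2.5,0,0]]'
python3 -m crank '[[0,0,0,0.3,0.1,0,0],[0,0,0,0.6,0.2,0,0],[0,0,0,0.9,0.3,0,0],[0,0,0,1.2,0.4,0,0],[0,0,0,1.4,0.4,0,0]]'
```

```text
time: 54.18
tool_pos: [0.4816, 0.2766, 0.0839]
ee_rot: [-0.0, 1.0, -0.02, 0.001]
ft_force: [1.4, 0.8, 0.3]
finger_gap: -0.002
grasp_force: 0.6
time: 54.6
tool_pos: [0.4954, 0.2112, 0.0833]
ee_rot: [0.0, 1.0, -0.02, -0.001]
ft_force: [-0.3, 1.3, 0.3]
finger_gap: -0.0
grasp_force: 0.4
time: 55.02
tool_pos: [0.5373, 0.1581, 0.0833]
ee_rot: [-0.0, 1.0, -0.02, -0.0]
ft_force: [-1.2, 1.2, 0.1]
finger_gap: 0.002
grasp_force: 0.5
time: 55.43
tool_pos: [0.5846, 0.1314, 0.0834]
ee_rot: [0.0, 1.0, -0.02, 0.001]
ft_force: [0.3, 0.3, -0.5]
finger_gap: -0.001
grasp_force: 0.0
time: 55.85
tool_pos: [0.5966, 0.1278, 0.0834]
ee_rot: [0.0, 1.0, -0.02, -0.0]
ft_force: [-0.7, -0.7, 0.6]
finger_gap: 0.0
grasp_force: 0.5
```

```bash
python3 -m crank '[[0,0,0,0.2,0,0,0],[0,0,0,0.4,0,0,0],[0,0,0,0.6,0,0,0],[0,0,0,0.8,0,0,0],[0,0,0,1,0,0,0]]'
python3 -m crank '[[0,0,0,0.1,0,0,0],[0,0,0,0.2,0,0,0],[0,0,0,0.3,0,0,0],[0,0,0,0.4,0,0,0],[0,0,0,0.4,0,0,0]]'
```

```text
time: 56.27
tool_pos: [0.6067, 0.1273, 0.0835]
ee_rot: [0.0, 1.0, -0.02, 0.0]
ft_force: [0.0, -1.2, 0.8]
finger_gap: -0.001
grasp_force: 0.5
time: 56.68
tool_pos: [0.6108, 0.1272, 0.0835]
ee_rot: [-0.0, 1.0, -0.02, 0.0]
ft_force: [-0.3, 0.6, 1.2]
finger_gap: 0.001
grasp_force: 0.1
```

```bash
python3 -m crank '[[0,0,0,0.1,0,0,0],[0,0,0,0.2,0,0,0],[0,0,0,0.3,0,0,0],[0,0,0,0.4,0,0,0],[0,0,0,0.5,0,0,0]]'
python3 -m crank '[[0,0,0,0.1,0,0,0],[0,0,0,0.2,0,0,0],[0,0,0,0.2,0,0,0],[0,0,0,0.2,0,0,0],[0,0,0,0.2,0,0,0]]'
```

```text
time: 57.1
tool_pos: [0.6134, 0.127, 0.0833]
ee_rot: [0.0, 1.0, -0.02, -0.002]
ft_force: [-10.5, -0.9, 7.9]
finger_gap: 0.0
grasp_force: 5.0
time: 57.52
tool_pos: [0.6135, 0.127, 0.0833]
ee_rot: [0.0, 1.0, -0.02, -0.004]
ft_force: [-13.4, -1.3, 8.6]
finger_gap: -0.002
grasp_force: 6.6
```

The bar is against its stop: the force rose to 13 N with the tool at x 0.6135. I'll back off and look at the pad.

```bash
python3 -m crank '[[0,0,0,-0.7,0,0,0],[0,0,0,-2,0,0,0],[0,0,0,-3,0,-3,0],[0,0,0,-4,0,-6,0],[0,0,0,-5,0,-9,0]]'
python3 -m crank '[[0,0,0,-2,-3,0,0],[0,0,0,-4,-6,0,0],[0,0,0,-7,-9,0,0],[0,0,0,-9,-12,0,0],[0,0,0,-10,-14,0,0]]'
python3 - <<'E'
from h import *
a=snap('top','t7.png')[:,:,::-1];b=snap('scene','s7.png')[:,:,::-1]
u,v=proj('top',[.632,.1,.06])[0].astype(int);k=a[v-45:v+45,u-60:u+40]
u2,v2=proj('scene',[.632,.06,.08])[0].astype(int);k2=b[v2-45:v2+45,u2-50:u2+50]
print(u,v,u2,v2,proj('top',[.6269,.0262,.107]),proj('scene',[.6269,.0262,.107]))
cv2.imwrite('pics/m7.png',np.hstack([cv2.resize(k,(400,360),interpolation=3),cv2.resize(k2,(400,360),interpolation=3)]))
E
```

```text
time: 57.93
tool_pos: [0.5672, 0.129, 0.174]
ee_rot: [-0.0, 1.0, -0.02, -0.0]
ft_force: [1.2, 0.5, -0.0]
finger_gap: 0.003
grasp_force: 0.0
time: 58.35
tool_pos: [0.4708, 0.2754, 0.1738]
ee_rot: [-0.001, 1.0, -0.019, 0.0]
ft_force: [-0.4, -0.5, -0.3]
finger_gap: 0.002
grasp_force: 0.0
222 158 216 220 [[249.15429469 155.29656676]] [[224.5937475  206.85088254]]
```

View pics/m7.png

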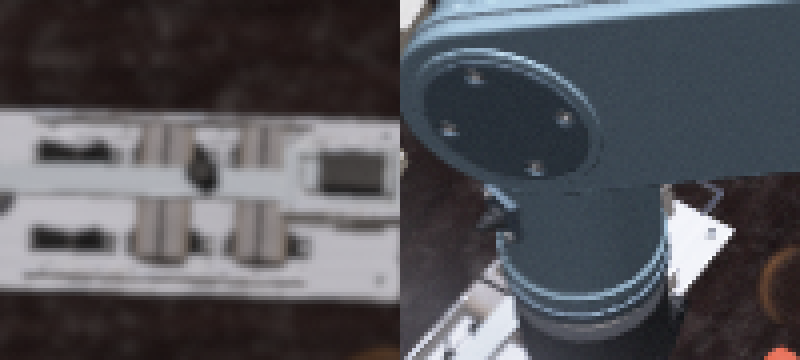

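The bar lies shut over both cores. The pad's dark rectangle is centred at about (250,156) in the top view, giving (0.625,0.024), close to the predicted (0.627,0.026). Next I'll go above it and press.

```bash
python3 -m crank '[[0,0,0,1.6,2.5,0,0],[0,0,0,3.2,5,0,0],[0,0,0,5,7.5,0,0],[0,0,0,6.6,10,0,0],[0,0,0,8.2,12.1,0,0]]'>/dev/null
python3 -m crank '[[0,0,0,1.6,2.5,0,0],[0,0,0,3.2,5,0,0],[0,0,0,5,7.5,0,0],[0,0,0,7,10.5,1,0],[0,0,0,8.2,12.1,2,0]]'>/dev/null
python3 -m crank '[[0,0,0,0,0,1,0],[0,0,0,0,0,2,0],[0,0,0,0,0,3,0],[0,0,0,0,0,3,0],[0,0,0,0,0,3,0]]'
python3 -c "
from h import *
print(to_tool([.6255,.0265,.107]))"
```

```text
time: 59.7
tool_pos: [0.6265, 0.0255, 0.1227]
ee_rot: [-0.0, 1.0, -0.019, -0.001]
ft_force: [0.3, 0.2, 0.3]
finger_gap: -0.002
grasp_force: 0.0
[-0.09909623 -0.09702915  1.57220306]
```

```bash
python3 -m crank '[[0,0,0,-0.1,-0.2,0.5,0],[0,0,0,-0.1,-0.2,1,0],[0,0,0,-0.1,-0.2,1.4,0],[0,0,0,-0.1,-0.2,1.7,0],[0,0,0,-0.1,-0.2,2,0]]'
python3 -m crank '[[0,0,0,0,0,0.3,0],[0,0,0,0,0,0.6,0],[0,0,0,0,0,0.8,0],[0,0,0,0,0,1,0],[0,0,0,0,0,1,0]]'
python3 -m crank '[[0,0,0,0,0,0.1,0],[0,0,0,0,0,0.2,0],[0,0,0,0,0,0.3,0],[0,0,0,0,0,0.4,0],[0,0,0,0,0,0.4,0]]'
```

```text
time: 60.12
tool_pos: [0.6264, 0.027, 0.1036]
ee_rot: [-0.0, 1.0, -0.02, 0.0]
ft_force: [-2.2, 1.6, 4.6]
finger_gap: 0.003
grasp_force: 2.3
time: 60.53
tool_pos: [0.6265, 0.0269, 0.0942]
ee_rot: [-0.0, 1.0, -0.02, 0.0]
ft_force: [-2.8, 1.9, 9.3]
finger_gap: 0.001
grasp_force: 4.4
time: 60.95
tool_pos: [0.6267, 0.0269, 0.0929]
ee_rot: [-0.0, 1.0, -0.02, 0.001]
ft_force: [-9.4, 2.8, 20.7]
finger_gap: -0.003
grasp_force: 10.6
```

Plunger is right down (z 0.0929, 20 N). Now I'll slide outwards.

```bash
python3 -m crank '[[0,0,0,0,0.2,0,0],[0,0,0,0,0.4,0,0],[0,0,0,0,0.6,0,0],[0,0,0,0,0.8,0,0],[0,0,0,0,1,0,0]]'
python3 -m crank '[[0,0,0,0,0.2,0,0],[0,0,0,0,0.4,0,0],[0,0,0,0,0.6,0,0],[0,0,0,0,0.6,0,0],[0,0,0,0,0.6,0,0]]'
python3 -m crank '[[0,0,0,0,0.1,0,0],[0,0,0,0,0.2,0,0],[0,0,0,0,0.3,0,0],[0,0,0,0,0.4,0,0],[0,0,0,0,0.4,0,0]]'
```

```text
time: 61.37
tool_pos: [0.6281, 0.0197, 0.0928]
ee_rot: [-0.002, 1.0, -0.02, 0.003]
ft_force: [-0.3, 11.1, 15.6]
finger_gap: -0.0
grasp_force: 8.2
time: 61.78
tool_pos: [0.6283, 0.0135, 0.0928]
ee_rot: [-0.002, 1.0, -0.02, 0.003]
ft_force: [-0.7, 12.1, 16.1]
finger_gap: 0.0
grasp_force: 8.2
time: 62.2
tool_pos: [0.6282, 0.0095, 0.0928]
ee_rot: [-0.002, 1.0, -0.02, 0.003]
ft_force: [-0.4, 10.4, 15.6]
finger_gap: 0.001
grasp_force: 8.1
```

```bash
python3 -m crank '[[0,0,0,0,0.1,0,0],[0,0,0,0,0.2,0,0],[0,0,0,0,0.3,0,0],[0,0,0,0,0.4,0,0],[0,0,0,0,0.4,0,0]]'
python3 -m crank '[[0,0,0,0,0.1,0,0],[0,0,0,0,0.2,0,0],[0,0,0,0,0.3,0,0],[0,0,0,0,0.3,0,0],[0,0,0,0,0.3,0,0]]'
```

```text
time: 62.62
tool_pos: [0.628, 0.0056, 0.0927]
ee_rot: [-0.002, 1.0, -0.02, 0.003]
ft_force: [0.5, 11.8, 15.0]
finger_gap: -0.001
grasp_force: 8.5
time: 63.03
tool_pos: [0.628, 0.0052, 0.0926]
ee_rot: [-0.004, 1.0, -0.02, 0.003]
ft_force: [1.2, 19.9, 15.1]
finger_gap: -0.002
grasp_force: 12.7
```

It stopped at y 0.005 with the force rising to 20 N, so the keeper is out. I'll ease back, lift clear and check.

```bash
python3 -m crank '[[0,0,0,0,-0.3,0,0],[0,0,0,0,-0.3,-0.3,0],[0,0,0,0,-0.3,-1,0],[0,0,0,0,-0.3,-3,0],[0,0,0,0,-0.3,-6,0]]'
python3 -m crank '[[0,0,0,-2,2,-3,0],[0,0,0,-5,5,-5,0],[0,0,0,-8,9,-5,0],[0,0,0,-11,13,-5,0],[0,0,0,-12,16,-5,0]]'
python3 -m crank '[[0,0,0,-2,3,0,0],[0,0,0,-3,6,0,0],[0,0,0,-3,10,0,0],[0,0,0,-3,13,0,0],[0,0,0,-3,14,0,0]]'
python3 - <<'E'
from seat import *
a=snap('top','t8.png')[:,:,::-1];b=snap('scene','s8.png')[:,:,::-1]
k=a[113:203,162:262]
u2,v2=proj('scene',[.632,.09,.07])[0].astype(int);k2=b[v2-45:v2+45,u2-50:u2+50]
cv2.imwrite('pics/m8.png',np.hstack([cv2.resize(k,(400,360),interpolation=3),cv2.resize(k2,(400,360),interpolation=3)]))
E
```

```text
time: 63.45
tool_pos: [0.6235, 0.0029, 0.1469]
ee_rot: [-0.0, 1.0, -0.02, -0.003]
ft_force: [0.2, 0.8, -0.8]
finger_gap: 0.003
grasp_force: 0.0
time: 63.87
tool_pos: [0.5025, -0.1435, 0.2]
ee_rot: [0.0, 1.0, -0.019, 0.0]
ft_force: [0.0, -0.7, 0.6]
finger_gap: 0.003
grasp_force: 0.0
time: 64.28
tool_pos: [0.4681, -0.2867, 0.1995]
ee_rot: [0.001, 1.0, -0.022, 0.0]
ft_force: [0.9, -0.3, 0.4]
finger_gap: -0.001
grasp_force: 0.0
```

View pics/m8.png

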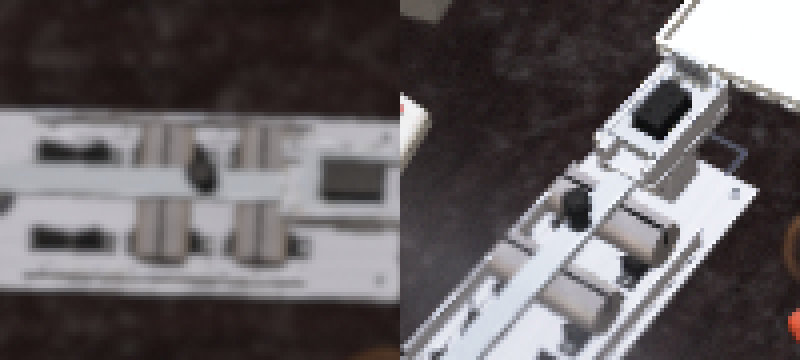

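Bar shut, cores unchanged with ink up, and the keeper tab has moved away from the pad's outer end. I'll check the pad height by crossing the rays from both views.

```bash
python3 - <<'E'
from h import *
from scipy.ndimage import label
def dark(fn,c,r=14):
    g=cv2.cvtColor(cv2.imread(fn),cv2.COLOR_BGR2GRAY); c=np.array(c).astype(int)
    s=g[c[1]-r:c[1]+r,c[0]-r:c[0]+r]; n,_,st,ce=cv2.connectedComponentsWithStats((s<85).astype(np.uint8))
    k=1+np.argmin(np.linalg.norm(ce[1:]-r,axis=1)-.02*st[1:,4]); return ce[k]+c-r,st[k]
for fn in('top','scene'):
    c=proj(fn,[.6255,.0245,.098])[0]; q=dark('pics/'+('t8' if fn=='top' else 's8')+'.png',c); print(fn,c,q)
    for z in(.096,.107): print(z,onz(fn,[q[0]],z).round(4))
from seat import *
seat([.632,.1555,.034]); seat([.6295,.0895,.034])
E
```

```text
top [250.10318641 156.80177384] (array([249.55395683, 157.60431655]), array([  7,  11,  15,  10, 139], dtype=int32))
0.096 [[0.624 0.026 0.096]]
0.107 [[0.6209 0.0252 0.107 ]]
scene [225.55922052 208.75836546] (array([225.0729927 , 212.11678832]), array([  7,  11,  15,  15, 137], dtype=int32))
0.096 [[0.621 0.034 0.096]]
0.107 [[0.6153 0.0413 0.107 ]]
top [(-90, 84), (-80, 96), (-70, 108), (-60, 119), (-50, 129), (-40, 133), (-30, 136), (-20, 131), (-10, 113), (0, 111), (10, 128), (20, 136), (30, 135), (40, 131), (50, 132), (60, 135)]
scene [(-50, 224), (-40, 212), (-30, 195), (-20, 183), (-10, 156), (0, 106), (10, 162), (20, 183), (30, 181), (40, 179), (50, 177), (60, 165), (70, 146), (80, 129), (90, 121), (100, 127)]
top [(-80, 159), (-70, 160), (-60, 160), (-50, 156), (-40, 146), (-30, 137), (-20, 133), (-10, 119), (0, 105), (10, 119), (20, 135), (30, 136), (40, 131), (50, 127), (60, 128), (70, 133)]
scene [(-50, 231), (-40, 224), (-30, 206), (-20, 189), (-10, 176), (0, 98), (10, 130), (20, 183), (30, 180), (40, 161), (50, 170), (60, 161), (70, 133), (80, 116), (90, 101), (100, 96)]
```

```bash
python3 -c "
from plant import env
print(env.job_done())"
```

```text
the job is handed in; nothing more can be done
None
```

Job handed in: both cores lie in cradles 2 and 3 with ink lines up (within about 3° in the camera views), and the bar is shut against its stop. The keeper is slid out; crossing the camera rays shows the plunger still down, but I made no touch check after letting go.

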